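# Clamp a cactus pot for grafting at the set squeeze

## Task

Stand the square pot with the cactus upright on the bed of the pot clamp, square between the two jaws, and let go of it. Then turn the clamp's knob clockwise until the pot presses back the sprung jaw and the pointer on the dial lines up with the little set mark, never letting the pointer run on to the heavy black line near the end of the dial. Leave the set mark where it is, do not disturb the other things, and take the hand away.

Things in the scene. Friction and masses are not known exactly. Their poses are not given: they have to be found in the camera images.
- clamp: Grey bench clamp fixed to the table; x across it, y along it, z up. Origin on the underside below the middle of the bed; plate 150 mm wide (x), 12 mm thick, y=-200 to +190 mm. Housings, both 56 mm high: dial housing 134 mm wide, y=-195 to -64 mm; knob housing 100 mm wide, y=99 to 185 mm, knob axis at x=0, y=138 mm. Between them the bed and the two jaws.
- bed (a point): Middle of the bed, the plate's flat top, 12 mm above the table at clamp x=0, y=0; axes as the clamp's. The pot stands here between the jaw faces, anywhere along y that has room; when clamped its centre ends at clamp y about -4 to -11 mm.
- dial (a point): Pivot of the dial's pointer, clamp x=50, y=-130 mm, 58 mm above the table. The dial is a white plate, 122 by 120 mm, on top of the dial housing. The pointer at value 0 points from here to the clamp's -x turned 0.7 rad towards -y; at 1.4, to -x turned 0.7 rad towards +y.
- screw_jaw: Jaw moved by the knob: steel block with rubber face, 50 mm wide, top 62 mm above the table, 16 mm thick. Origin mid-face, 38 mm above the table, axes as the clamp's; the face looks to -y, at clamp y=+50 mm at knob 0 (82 mm from the sprung jaw's face). It advances to -y by 6 mm per rad of knob, meets the pot and pushes it against the sprung jaw.
- spring_jaw: Sprung jaw, same shape, its face looking to +y. Origin mid-face, 38 mm above the table; at rest at clamp y=-32 mm. It gives way to -y against a spring (about 1300 N/m, 1 N at rest, travel 14 mm), which moves the pointer.
- knob (a joint): Turn of the knob in rad, 0 to 6.6, growing clockwise seen from above (closing the clamp). Starts between 0 and 1.2. It is stiff (about 0.12 N m, up to 0.2 N m when tensioned) and stays where it is left.
- knob_grip (a point): Point on the knob's vertical axis at the height to grip, 104 mm above the table. The knob is a square black block, 38 by 38 mm along this point's x and y (grip it across two opposite flats; 54 mm over the corners), its top 120 mm above the table and its underside 84 mm, on a round neck of 32 mm diameter. It turns with the knob, z up; at knob 0 its x is the clamp's x.
- pointer (a joint): Angle of the dial's pointer in rad: 0 with the sprung jaw at rest, 0.1 per mm of spring deflection (0.6 per rad of knob turn once the pot is held), clockwise from above, end of travel 1.4. The heavy black line is at 1.25.
- mark (a joint): Angle of the set mark on the same scale as the pointer, in rad, 0.5 to 0.9: a pointer with the same value lines up with the mark.
- pointer_tip (a point): Tip end of the pointer, a thin black needle on the white dial, 75 mm from its pivot.
- mark_tip (a point): The spot 75 mm from the pivot which the set mark indicates. The mark is a small dark steel tab with a point, 10 mm wide, at the rim of the dial, 80 to 96 mm from the pivot, stiff to move.
- square_pot: White square pot, 64 by 64 mm with straight upright sides, 90 mm high, 0.25 to 0.5 kg, with a ball cactus standing 24 mm above its rim. Origin at the centre of its underside, x and y square to its sides, z up. The other cactus pot is round.
- round_pot: Bystander: round white pot with a cactus, 92 mm across the rim, 78 mm high (114 mm with its cactus). Origin at the centre of its underside.
- sprayer: Bystander: white and green pump sprayer, 114 mm across, 255 mm high, with a handle reaching 85 mm from its axis. Origin at the centre of its underside.
- trowel: Bystander: garden trowel lying flat, 280 mm long along its x, 60 mm wide. Origin on the table near its middle.
Not all that is in view belongs to the job. Leave any orange look-alike of the square_pot alone.

How it is judged (in metres and radians):
On the way:
1. the square pot stands upright on the clamp's bed between the jaws, let go of (x of square_pot in the frame of clamp between -0.015 and 0.015 m and y of square_pot in the frame of clamp between -0.022 and 0.02 m and z of square_pot in the frame of clamp below 0.016 m and angle between square_pot's own z axis and vertical below 0.1 rad and contact force between square_pot and the fingers below 0.1 N), for 0.2 s.
At the end, for the whole second after the job is handed in: The square pot is at rest, upright within 0.1 rad, on the bed between the jaws (centre at clamp y -22 to 2 mm, x within 15 mm), square to them within 0.12 rad, pressed by the screw jaw with over 3 N; the pointer tip is within 9 mm (0.12 rad) of the spot the mark indicates (x of square_pot in the frame of clamp between -0.015 and 0.015 m and y of square_pot in the frame of clamp between -0.022 and 0.002 m and z of square_pot in the frame of clamp below 0.016 m and angle between square_pot's own z axis and vertical below 0.1 rad and (angle between the x axis of square_pot and the x axis of clamp, either way round below 0.12 rad or angle between the y axis of square_pot and the x axis of clamp, either way round below 0.12 rad) and contact force between square_pot and screw_jaw above 3 N and distance between pointer_tip and mark_tip below 0.009 m and linear speed of square_pot below 0.02 m/s); the robot touches nothing.
It fails at once if the pointer reaches the heavy line near the end of the dial (1.25 rad) (value of joint pointer above 1.25 rad).
It fails at once if the set mark is moved by more than 5 mm (distance of mark_tip from where it was at the start of the episode above 0.005 m).
It fails at once if the round pot, the sprayer or the trowel is moved by more than 30 mm, or the round pot or sprayer is tipped (distance of any of round_pot, sprayer, trowel from where it was at the start of the episode above 0.03 m or angle between any of round_pot, sprayer's own z axis and vertical above 0.3 rad).
It also fails if it takes over 69 s, if anything falls off the work surface, if the arm or the gripper's body presses on something with over 40 N, if the wrist force passes 120 N, or if a joint passes its speed limit or range.

## Robot

A 7-joint arm with a two-finger parallel gripper is mounted at the origin on the work surface. World frame = base frame: x ahead of the robot, y to its left, z up, the work surface at z = 0. Lengths are in m, angles in degrees, forces in N, time in s.
With the tool pointing down it reaches from about 0.425 to 0.875 m from the base axis. Payload 4.7 kg.
Tool frame: the origin (TCP) lies on the centre line of the jaws, within the pads' length; the fingertips stand 25 mm ahead of it and the grasp point (between the pads) lies 6 mm ahead of it; z points along the fingers, y is the direction in which the jaws open and shut (so a half turn about z gives the same grasp; the last joint's range is limited). The gripper opens to 87 mm and grips with 3 to 60 N. Pads are 19 mm wide; open, the fingers measure 117 mm over their backs; the gripper's body (75 mm by 190 mm) begins 51 mm behind the grasp point.
Start: joints at [-74.536, 18.392, -4.016, 83.108, 1.295, 78.541, -3.26], TCP at [0.164, 0.629, 0.248] pointing down, gripper open.
Joint ranges: [-163.93, 163.93], [-17.29, 119.83], [-79.2, 71.16], [3.27, 140.29], [-89.18, 269.18], [5.43, 117.66], [-154.24, 154.24]. Speed limits (degrees/s): [147.25, 147.25, 180, 180, 180, 180, 180].

## Interface

Orientations are given as [roll, pitch, yaw] about the fixed x, y, z axes, in that order (R = Rz(yaw) Ry(pitch) Rx(roll)).
In Python, from cell import env gives the robot as it stands.
- The arm moves only by the shell command python3 -m creep 'ROWS' [OPENING] [FORCE]. ROWS is JSON, a list of rows, each an object of numbers: "tx", "ty", "tz": the shift along the tool's x, y, z in m; "rx", "ry", "rz": the turn, a rotation vector about the tool's x, y, z in degrees. In form: [{"tx": .., "ty": .., "tz": .., "rx": .., "ry": .., "rz": ..}, ...]. A call has 1 to 20 rows; each row shifts and turns the commanded pose from where the row before left it, along the tool's axes as they then stand; what a row does not reach is not made up. A row lasts 1/8 s, in which the tool goes at most 62.5 mm and 10.7 degrees, less where a joint would pass 70% of its speed; a pose out of reach is approached as far as the arm can. A call is refused whole if a number of a shift passes 0.0625 or a number of a turn 10.7, either way. A call with a gripper value outside its range is refused whole. OPENING is the finger opening in m, from 0 to 0.087, set as the call begins (- or left out, the last holds). The fingers move at their own pace and stop on an object; FORCE is the grip in N (left out, the last holds). Time passes only in rows, so rows that do not move let the fingers close. It gives the time, the measured TCP pose, the force and the opening at its end, in the units of the state.
- env.get_obs(): the state, without advancing time (a new reading comes with each control period).
- env.read_camera(name): name is "scene" or "top"; returns a dict with "pixels" (384x512x3 uint8, red, green, blue), "intrinsics" (3x3 intrinsics, pixels), "R" (3x3) and "t" (3): a world point X has camera coordinates R X + t. Camera axes: x right, y down, z forward; pixel columns grow to the right and rows downward; lengths in m; the calibration is good to about 2 mm. A picture is of the moment at which its call begins. There is no depth.
- env.sign_off(): hands the job in, once; it reports no verdict.
The state is a dict: "time_s": time; "qpos": joint angles; "joint_velocities": joint speeds; "effort": joint torques, N m; "tool_pos": TCP position; "tool_rot": TCP orientation; "force": force on the tool from outside, world axes, zero at the start; "wrist_torque": the same for the moment, N m; "grip_width": finger opening in m.
Only numpy, scipy, OpenCV 4.12 (cv2) and the standard library are available. Lean on these libraries where they do the work, as an engineer would, in place of code of your own. Each camera call takes 0.05 s, during which the arm holds its last target.

## Working session

There is one attempt and no reset: what is moved stays moved. The work goes in short steps, Python scripts to look and compute and a shell command to move; the robot and the scene stay as the last step left them, time stands still between calls to the robot, and variables do not carry over. Pictures are saved under pics/ and viewed, and the job is handed in when it is done.

```bash
mkdir -p pics; ls; python3 - <<'E'
from cell import env
import cv2
o=env.get_obs(); print(o)
for n in("scene","top"):
    c=env.read_camera(n); cv2.imwrite(f"pics/{n}0.png",cv2.cvtColor(c["pixels"],cv2.COLOR_RGB2BGR))
    print(n,c["intrinsics"],c["R"],c["t"], -c["R"].T@c["t"])
E
```

```text
pics
{'time_s': 0.0, 'qpos': array([-74.53528449,  18.43890707,  -4.01776479,  83.17554729,
         1.29595909,  78.54217516,  -3.2591343 ]), 'joint_velocities': array([ 0.00492799,  0.08241505,  0.09461326,  0.05255019,  0.03141796,
       -0.01103322,  0.02048744]), 'effort': array([-5.16359778e-04, -4.91289783e+01, -4.03998401e-01, -3.12528992e+01,
       -6.39036717e-02,  4.38574667e-02,  1.94277945e-04]), 'tool_pos': array([0.1643672 , 0.62833683, 0.24645787]), 'tool_rot': array([-1.79888681e+02,  6.10823868e-03,  1.65348231e+02]), 'force': array([0.24175105, 1.0660596 , 0.43791903]), 'wrist_torque': array([0.00876622, 0.009552  , 0.01640482]), 'grip_width': 0.0872574634635131}
scene [[382.05886382   0.         254.81868029]
 [  0.         382.05886382 187.53150666]
 [  0.           0.           1.        ]] [[-0.22946719  0.97329224  0.00685792]
 [ 0.7089131   0.17195575 -0.68401275]
 [-0.66692356 -0.15209681 -0.72943782]] [ 0.07565593 -0.35409675  1.95891542] [1.57483122 0.28519843 1.18618145]
top [[439.65334391   0.         254.49874606]
 [  0.         439.65334391 191.66640604]
 [  0.           0.           1.        ]] [[-2.11474191e-02 -9.99765261e-01 -4.71261481e-03]
 [-9.82786649e-01  2.16531113e-02 -1.83470828e-01]
 [ 1.83529803e-01  7.51560416e-04 -9.83013859e-01]] [0.03024494 0.58218036 1.46517556] [0.3038953  0.01653065 1.54724353]
```

View pics/scene0.png

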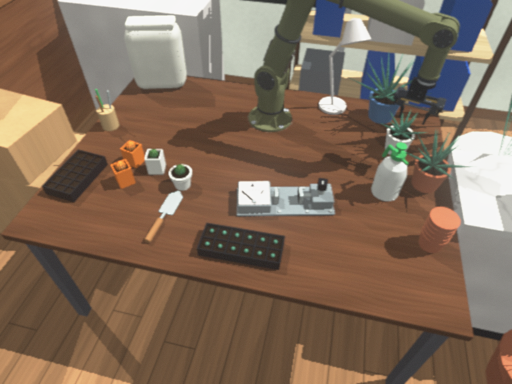

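View pics/top0.png

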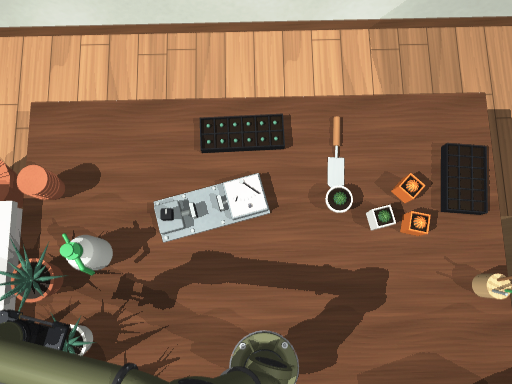

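The top view shows these look-alikes: the white square pot at (382,216), the round white pot at (339,199), and orange square pots at (410,186) and (418,222). The description points to the white square pot, so I'll check it in a close crop. The clamp lies from about (155,215) to (270,190), with its dial on the right and its knob on the left.

```bash
python3 - <<'E'
import cv2,numpy as np
t=cv2.imread("pics/top0.png"); s=cv2.imread("pics/scene0.png")
cv2.imwrite("pics/c1.png",cv2.resize(t[160:250,145:285],None,fx=5.6,fy=5.6,interpolation=cv2.INTER_CUBIC))
cv2.imwrite("pics/c2.png",cv2.resize(t[165:245,320:440],None,fx=6,fy=6,interpolation=cv2.INTER_CUBIC))
cv2.imwrite("pics/c3.png",cv2.resize(s[165:225,225:345],None,fx=6.5,fy=6.5,interpolation=cv2.INTER_CUBIC))
E
```

```text
(no output)
```

View pics/c1.png

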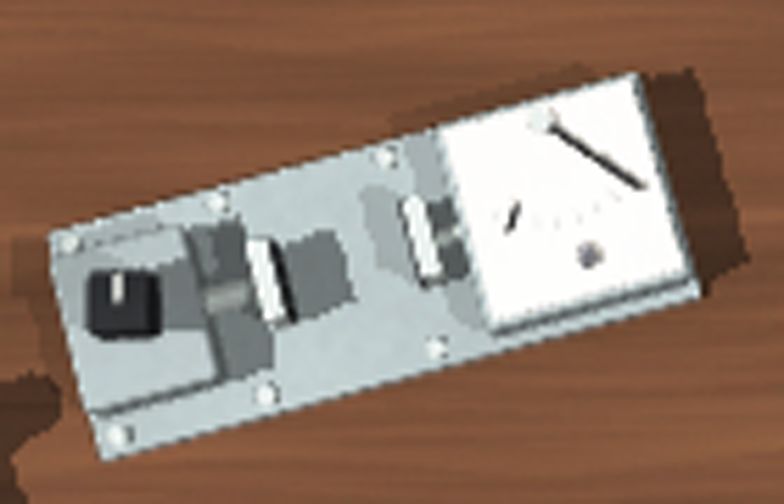

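View pics/c2.png

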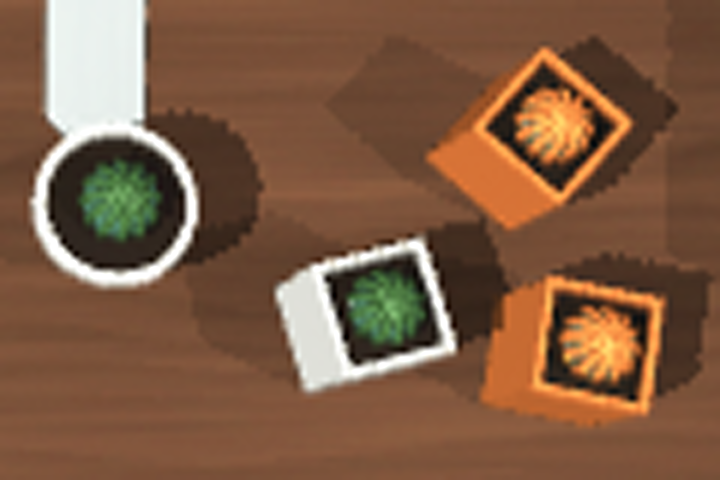

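View pics/c3.png

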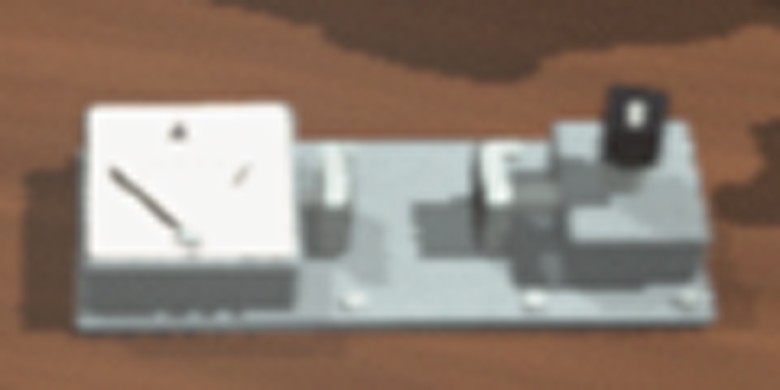

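```bash
cat > h.py <<'E'
import numpy as np,cv2
from scipy.optimize import least_squares
from cell import env
def cams():
    return {n:env.read_camera(n) for n in("scene","top")}
def proj(c,X):
    p=(c["R"]@np.atleast_2d(X).T).T+c["t"]; q=(c["intrinsics"]@p.T).T
    return q[:,:2]/q[:,2:]
def ray(c,uv,z):
    d=c["R"].T@np.linalg.inv(c["intrinsics"])@np.array([uv[0],uv[1],1.]); o=-c["R"].T@c["t"]
    return o+d*(z-o[2])/d[2]
def place(p,L):
    c,s=np.cos(p[2]),np.sin(p[2]); L=np.atleast_2d(L)
    return np.c_[p[0]+c*L[:,0]-s*L[:,1],p[1]+s*L[:,0]+c*L[:,1],L[:,2]]
def fit(obs,p0):
    # obs list (cam, local pt, uv)
    f=lambda p:np.concatenate([(proj(c,place(p,L))[0]-uv) for c,L,uv in obs])
    r=least_squares(f,p0,loss="soft_l1"); return r.x,r.fun.reshape(-1,2)
def uncrop(uv,x0,y0,f): return np.array([x0+(uv[0]+.5)/f-.5,y0+(uv[1]+.5)/f-.5])
E
python3 - <<'E'
from h import *
C=cams(); T=C["top"];S=C["scene"]
t=lambda *a:uncrop(a,145,160,5.6); s=lambda *a:uncrop(a,225,165,6.5); q=lambda *a:uncrop(a,320,165,6)
ob=[(T,(.075,.19,.012),t(50,233)),(T,(-.075,.19,.012),t(101,458)),(T,(-.075,-.2,.012),t(699,294)),
(T,(.061,-.0695,.058),t(440,130)),(T,(.061,-.1895,.058),t(635,73)),(T,(-.061,-.1895,.058),t(693,278)),(T,(-.061,-.0695,.058),t(492,333)),
(T,(.05,-.13,.058),t(545,120)),
(S,(.075,.19,.012),s(716,318)),(S,(.075,-.2,.012),s(78,325)),
(S,(.061,-.1895,.058),s(85,263)),(S,(.061,-.0695,.058),s(297,263)),(S,(-.061,-.1895,.058),s(88,105)),(S,(-.061,-.0695,.058),s(292,104)),
(S,(.05,-.13,.058),s(188,238))]
p,r=fit(ob,[.6,.15,.24]); print("clamp",p,np.degrees(p[2])); print(r.round(1).tolist())
def loc(c,uv,z):
    X=ray(c,uv,z)[:2]-p[:2]; cc,ss=np.cos(p[2]),np.sin(p[2]); return np.array([cc*X[0]+ss*X[1],-ss*X[0]+cc*X[1]])
piv=np.array([.05,-.13])
def val(l): d=l-piv; return np.arctan2(d[1],-d[0])+.7, np.hypot(*d)
for n,a in (("tip",t(645,187)),("mark",t(590,255)),("heavy",t(513,217))): print(n,val(loc(T,a,.059)))
for n,a in (("tip",s(112,171)),("mark",s(178,131)),("heavy",s(242,175))): print(n,val(loc(S,a,.059)))
print("knob top centre",loc(T,t(123,305),.12), loc(S,s(636,108),.12))
print("screw jaw top",loc(T,t(268,280),.062),"spring",loc(T,t(422,240),.062))
ob=[(T,(-.032,.032,.09),q(318,265)),(T,(.032,.032,.09),q(0,0)),]
# pot top corners from top view
top=[q(427,238),q(456,350),q(347,379),q(318,266)]
W=[ray(T,a,.09) for a in top]
print("pot", np.mean(W,0), [np.linalg.norm(W[i]-W[i-1]) for i in range(4)])
for i in range(4):
    d=W[i]-W[i-1]; print(np.degrees(np.arctan2(d[1],d[0])))
print("pot bottom-left",ray(T,q(277,293),0),ray(T,q(308,391),0))
print("round",ray(T,q(116,205),.078))
E
```

```text
clamp [0.5386782  0.17621485 0.24655005] 14.126277250665751
[[-0.8, -0.3], [-0.3, 0.6], [0.8, 0.4], [0.5, 0.2], [-0.9, 1.4], [-1.8, -1.7], [0.2, -2.3], [-0.5, 0.4], [-0.6, 0.1], [-0.8, -0.3], [0.6, -1.0], [-1.2, -1.2], [0.5, 0.7], [-1.7, 0.7], [-0.0, 0.6]]
tip (np.float64(-0.032516931553674744), np.float64(0.07555882760365422))
mark (np.float64(0.6224814616192325), np.float64(0.08826220281239683))
heavy (np.float64(1.2525011374060493), np.float64(0.06194231587093778))
tip (np.float64(0.023643814459408108), np.float64(0.07356988807495977))
mark (np.float64(0.6452013032842185), np.float64(0.0912291100581458))
heavy (np.float64(1.2686277560315762), np.float64(0.06328330540036471))
knob top centre [-0.00347715  0.13584234] [0.00026489 0.13880401]
screw jaw top [-0.00127772  0.05651958] spring [-0.00228098 -0.04019562]
pot [ 0.48424516 -0.41238875  0.09      ] [np.float64(0.06351989402058343), np.float64(0.06399433626830033), np.float64(0.06318148439021022), np.float64(0.0643937803354997)]
-76.86439273982509
-169.97276105560445
103.51418681866039
10.349272130202142
pot bottom-left [ 0.50570989 -0.37470447  0.        ] [ 0.4474562  -0.38894774  0.        ]
round [ 0.54751228 -0.26762567  0.078     ]
```

```bash
python3 - <<'E'
import cv2
s=cv2.imread("pics/scene0.png")
cv2.imwrite("pics/c4.png",cv2.resize(s[135:200,95:205],None,fx=7,fy=7,interpolation=cv2.INTER_CUBIC))
E
```

```text
(no output)
```

View pics/c4.png

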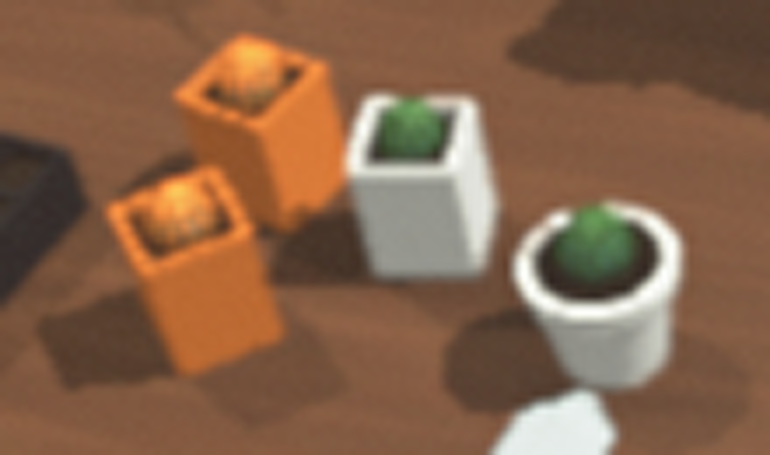

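The crops confirm the choice: a white square pot with a green cactus, measured at 63–64 mm a side at 90 mm height, which fits. On the dial, the pointer is at 0, the set mark tab at about 0.63 and the heavy bar at 1.26, which matches 1.25. Next I'll overlay the fit on the images and check clearances to the sprayer and orange pots.

```bash
python3 - <<'E'
from h import *
C=cams(); T=C["top"];S=C["scene"]
t=lambda *a:uncrop(a,145,160,5.6); s=lambda *a:uncrop(a,225,165,6.5); q=lambda *a:uncrop(a,320,165,6); w=lambda *a:uncrop(a,95,135,7)
ob=[(T,(.075,.19,.012),t(50,233)),(T,(-.075,.19,.012),t(101,458)),(T,(-.075,-.2,.012),t(699,294)),
(T,(.05,-.13,.058),t(545,120)),(T,(0,.138,.12),t(123,304)),
(S,(.075,.19,.012),s(716,318)),(S,(.075,-.2,.012),s(78,325)),
(S,(.05,-.13,.058),s(188,238)),(S,(0,.138,.12),s(637,108))]
p,r=fit(ob,[.6,.15,.24]); print("clamp",p,np.degrees(p[2])); print(r.round(1).tolist())
pot=[(T,(.032,-.032,.09),q(427,238)),(T,(-.032,-.032,.09),q(456,350)),(T,(-.032,.032,.09),q(347,379)),(T,(.032,.032,.09),q(318,266)),
(T,(.032,.032,0),q(277,293)),(T,(-.032,.032,0),q(308,391)),
(S,(.032,-.032,.09),w(345,172)),(S,(.032,.032,.09),w(455,178)),(S,(-.032,.032,.09),w(480,97)),(S,(-.032,-.032,.09),w(363,95)),
(S,(.032,-.032,0),w(372,275)),(S,(.032,.032,0),w(483,274))]
pp,r=fit(pot,[.484,-.412,.2]); print("pot",pp,np.degrees(pp[2])); print(r.round(1).tolist())
print("orangeA base corners",ray(T,q(428,158),0),ray(T,q(512,229),0),"B base",ray(T,q(482,400),0))
# overlays
box=lambda x0,x1,y0,y1,z:[(x0,y0,z),(x1,y0,z),(x1,y1,z),(x0,y1,z)]
L=[(p,box(-.075,.075,-.2,.19,.012)),(p,box(-.067,.067,-.195,-.064,.056)),(p,box(-.05,.05,.099,.185,.056)),(p,box(-.025,.025,-.048,-.032,.062)),(pp,box(-.032,.032,-.032,.032,.09)),(pp,box(-.032,.032,-.032,.032,0))]
for n,c,x0,y0,x1,y1,f in(("ovT",T,145,160,285,250,5.6),("ovS",S,225,165,345,225,6.5)):
    im=cv2.cvtColor(c["pixels"],cv2.COLOR_RGB2BGR)[y0:y1,x0:x1]
    im=cv2.resize(im,None,fx=f,fy=f,interpolation=cv2.INTER_CUBIC)
    for P,b in L:
        uv=(proj(c,place(P,b))-[x0,y0]+.5)*f-.5
        cv2.polylines(im,[uv.round().astype(int)],True,(0,0,255),1)
    cv2.imwrite(f"pics/{n}.png",im)
im=cv2.cvtColor(T["pixels"],cv2.COLOR_RGB2BGR)[210:300,40:180]
cv2.imwrite("pics/spr.png",cv2.resize(im,None,fx=5,fy=5,interpolation=cv2.INTER_CUBIC))
E
```

```text
clamp [0.53880747 0.1761027  0.2504584 ] 14.35020911596202
[[-0.8, -0.1], [-0.1, 0.7], [0.9, 0.1], [-0.6, 0.3], [-0.8, -0.5], [-0.6, -0.0], [-0.8, -0.1], [-0.0, 0.7], [-0.4, -0.1]]
pot [ 0.4835466  -0.41206534  0.22055448] 12.636840888283858
[[-0.4, 0.4], [0.5, 0.2], [0.1, -0.0], [-0.6, 0.3], [-0.3, -0.6], [-0.3, 0.6], [-0.0, -0.2], [-0.6, -0.9], [-1.4, 0.6], [0.5, 0.7], [0.3, 0.2], [-0.9, 0.5]]
orangeA base corners [ 0.58474891 -0.47004345  0.        ] [ 0.54087897 -0.51642216  0.        ] B base [ 0.43998362 -0.49037677  0.        ]
```

View pics/ovT.png

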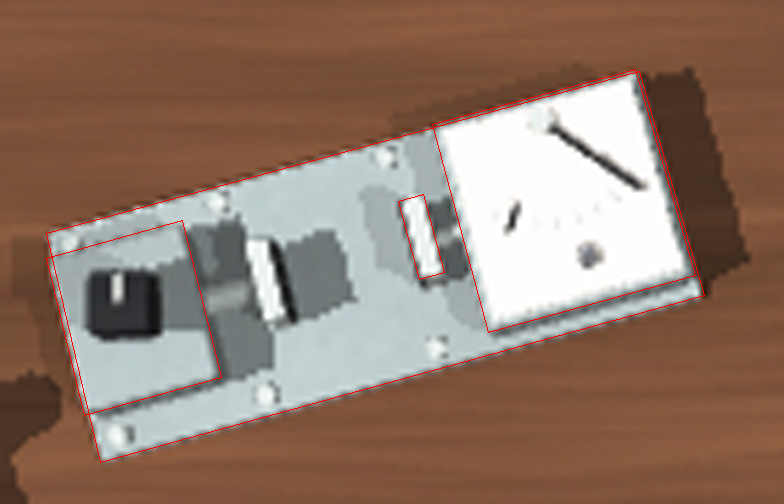

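View pics/ovS.png

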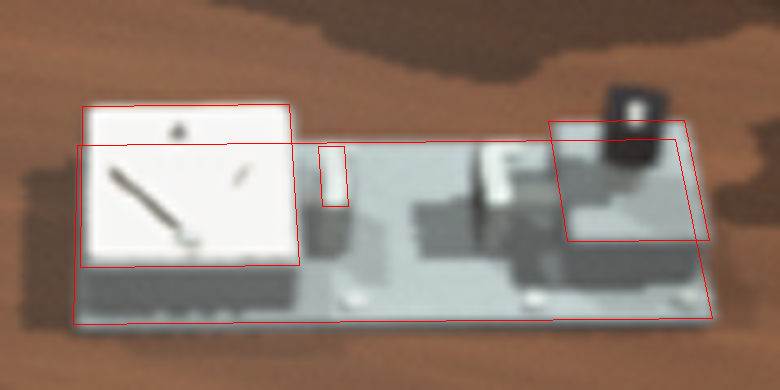

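View pics/spr.png

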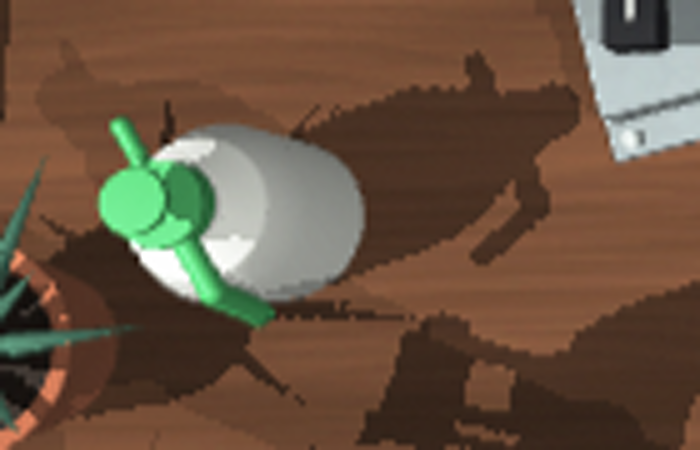

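The overlays agree with the clamp edges within about a pixel. The sprayer's head is at crop (150,203) with its handle ending near (265,318).

```bash
cat >> h.py <<'E'
from scipy.spatial.transform import Rotation as Ro
CL=np.array([0.5388,0.1761,0.2504])
def go(pos,yaw=None):
    o=env.get_obs(); R=Ro.from_euler("xyz",o["tool_rot"],degrees=True)
    print("now",o["time_s"],o["tool_pos"].round(4),o["tool_rot"].round(2),"q",o["qpos"].round(1),"F",o["force"].round(1),"w",round(o["grip_width"],4))
    d=R.inv().apply(np.array(pos)-o["tool_pos"]); print("tool shift",d.round(4))
    if yaw is not None:
        G=Ro.from_euler("xyz",[180,0,yaw],degrees=True); print("tool turn",(R.inv()*G).as_rotvec(degrees=True).round(2))
E
python3 - <<'E'
from h import *
C=cams(); T=C["top"]
k=lambda *a:uncrop(a,40,210,5)
print("spr top",ray(T,k(150,203),.25),"handle",ray(T,k(265,318),.2),"body right edge z0.05",ray(T,k(363,210),.05))
print("knob",place(CL,[0,.138,.104]),"bed",place(CL,[0,0,.012]))
go([.164,.629,.42])
E
```

```text
spr top [0.3833451 0.5636938 0.25     ] handle [0.31591689 0.51137542 0.2       ] body right edge z0.05 [0.38779576 0.50339705 0.05      ]
knob [[0.50460477 0.30979625 0.104     ]] bed [[0.5388 0.1761 0.012 ]]
now 0.4 [0.1644 0.6288 0.2474] [-179.99    0.    165.35] q [-74.5  18.4  -4.   83.1   1.3  78.5  -3.3] F [ 0.1 -0.4  0.2] w 0.0868
tool shift [ 0.0005  0.     -0.1726]
```

```bash
python3 -m creep '[{"tz":-0.058},{"tz":-0.058},{"tz":-0.058},{"tx":-0.0442,"ty":-0.0254},{"tx":-0.0442,"ty":-0.0254},{"tx":-0.0442,"ty":-0.0254},{"tx":-0.0442,"ty":-0.0254},{"tx":-0.0442,"ty":-0.0254},{"tx":-0.0442,"ty":-0.0254},{"tx":-0.0442,"ty":-0.0254},{"tx":-0.0442,"ty":-0.0254},{"tx":-0.0442,"ty":-0.0254},{"tx":-0.0442,"ty":-0.0254},{"tx":-0.0442,"ty":-0.0254},{"tx":-0.0442,"ty":-0.0254},{"rz":10.4},{"rz":10.4},{"rz":10.4},{"rz":10.4},{"rz":10.4}]' 0.087 20
python3 -m creep '[{"rz":10.4},{}]'
python3 -c "
from h import *
go([.4835,-.412,.30],102.6)"
```

```text
now 0.4 [0.1644 0.6288 0.2474] [-179.99    0.    165.35] q [-74.5  18.4  -4.   83.1   1.3  78.5  -3.3] F [ 0.1 -0.4  0.2] w 0.0868
tool shift [-0.5719 -0.9263 -0.0524]
tool turn [-1.000e-02  1.000e-02  6.275e+01]$[0]: bad value
$[0]: bad value
```

```bash
python3 -m creep '[{"tx":0.0,"ty":0.0,"tz":-0.058,"rx":0.0,"ry":0.0,"rz":0.0},{"tx":0.0,"ty":0.0,"tz":-0.058,"rx":0.0,"ry":0.0,"rz":0.0},{"tx":0.0,"ty":0.0,"tz":-0.058,"rx":0.0,"ry":0.0,"rz":0.0}]' 0.087 20
```

```text
time_s: 0.78
tool_pos: [0.1644, 0.6286, 0.4236]
tool_rot: [180.0, 0.0, 165.3]
force: [0.6, 1.1, 0.3]
grip_width: 0.0869
```

```bash
python3 -m creep '[{"tx":-0.0442,"ty":-0.0254,"tz":0,"rx":0,"ry":0,"rz":0},{"tx":-0.0442,"ty":-0.0254,"tz":0,"rx":0,"ry":0,"rz":0},{"tx":-0.0442,"ty":-0.0254,"tz":0,"rx":0,"ry":0,"rz":0},{"tx":-0.0442,"ty":-0.0254,"tz":0,"rx":0,"ry":0,"rz":0},{"tx":-0.0442,"ty":-0.0254,"tz":0,"rx":0,"ry":0,"rz":0},{"tx":-0.0442,"ty":-0.0254,"tz":0,"rx":0,"ry":0,"rz":0},{"tx":-0.0442,"ty":-0.0254,"tz":0,"rx":0,"ry":0,"rz":0},{"tx":-0.0442,"ty":-0.0254,"tz":0,"rx":0,"ry":0,"rz":0},{"tx":-0.0442,"ty":-0.0254,"tz":0,"rx":0,"ry":0,"rz":0},{"tx":-0.0442,"ty":-0.0254,"tz":0,"rx":0,"ry":0,"rz":0},{"tx":-0.0442,"ty":-0.0254,"tz":0,"rx":0,"ry":0,"rz":0},{"tx":-0.0442,"ty":-0.0254,"tz":0,"rx":0,"ry":0,"rz":0},{"tx":0,"ty":0,"tz":0,"rx":0,"ry":0,"rz":10.4},{"tx":0,"ty":0,"tz":0,"rx":0,"ry":0,"rz":10.4},{"tx":0,"ty":0,"tz":0,"rx":0,"ry":0,"rz":10.4},{"tx":0,"ty":0,"tz":0,"rx":0,"ry":0,"rz":10.4},{"tx":0,"ty":0,"tz":0,"rx":0,"ry":0,"rz":10.4},{"tx":0,"ty":0,"tz":0,"rx":0,"ry":0,"rz":10.4}]'
python3 -c "
from h import *
go([.4835,-.412,.25],102.6)"
```

```text
time_s: 3.02
tool_pos: [0.6005, 0.1998, 0.4216]
tool_rot: [180.0, -0.0, 102.6]
force: [0.3, -0.1, 0.3]
grip_width: 0.0873
now 3.025 [0.6005 0.1998 0.4216] [ 1.8000e+02 -1.0000e-02  1.0261e+02] q [-41.   16.   27.2  68.4  -7.3  97.3  -3.1] F [ 0.3 -0.1  0.3] w 0.0873
tool shift [-0.5716 -0.2477  0.1715]
tool turn [ 0.   -0.01  0.01]
```

```bash
python3 -m creep '[{"tx":-0.0476,"ty":-0.0206,"tz":0.0143,"rx":0,"ry":0,"rz":0},{"tx":-0.0476,"ty":-0.0206,"tz":0.0143,"rx":0,"ry":0,"rz":0},{"tx":-0.0476,"ty":-0.0206,"tz":0.0143,"rx":0,"ry":0,"rz":0},{"tx":-0.0476,"ty":-0.0206,"tz":0.0143,"rx":0,"ry":0,"rz":0},{"tx":-0.0476,"ty":-0.0206,"tz":0.0143,"rx":0,"ry":0,"rz":0},{"tx":-0.0476,"ty":-0.0206,"tz":0.0143,"rx":0,"ry":0,"rz":0},{"tx":-0.0476,"ty":-0.0206,"tz":0.0143,"rx":0,"ry":0,"rz":0},{"tx":-0.0476,"ty":-0.0206,"tz":0.0143,"rx":0,"ry":0,"rz":0},{"tx":-0.0476,"ty":-0.0206,"tz":0.0143,"rx":0,"ry":0,"rz":0},{"tx":-0.0476,"ty":-0.0206,"tz":0.0143,"rx":0,"ry":0,"rz":0},{"tx":-0.0476,"ty":-0.0206,"tz":0.0143,"rx":0,"ry":0,"rz":0},{"tx":-0.0476,"ty":-0.0206,"tz":0.0143,"rx":0,"ry":0,"rz":0},{"tx":0,"ty":0,"tz":0,"rx":0,"ry":0,"rz":0},{"tx":0,"ty":0,"tz":0,"rx":0,"ry":0,"rz":0}]'
python3 -c "
from h import *
go([.4835,-.412,.078],102.6)"
```

```text
time_s: 4.78
tool_pos: [0.4879, -0.4118, 0.2499]
tool_rot: [180.0, -0.0, 103.0]
force: [0.0, 0.9, 0.3]
grip_width: 0.0868
now 4.775 [ 0.4879 -0.4118  0.2499] [ 1.7998e+02 -4.0000e-02  1.0295e+02] q [  1.4  21.4  47.5  86.2 -15.9  79.4  62.8] F [0.  0.9 0.3] w 0.0868
tool shift [ 0.0006 -0.0044  0.1719]
tool turn [ 0.02 -0.04  0.35]
```

```bash
python3 -m creep '[{"tx":0.0006,"ty":-0.0044,"tz":0.03,"rx":0,"ry":0,"rz":-0.3},{"tx":0,"ty":0,"tz":0.03,"rx":0,"ry":0,"rz":0},{"tx":0,"ty":0,"tz":0,"rx":0,"ry":0,"rz":0}]'
python3 - <<'E'
from h import *
C=env.read_camera("top"); im=cv2.cvtColor(C["pixels"],cv2.COLOR_RGB2BGR)
S=env.read_camera("scene"); i2=cv2.cvtColor(S["pixels"],cv2.COLOR_RGB2BGR)
cv2.imwrite("pics/d1.png",np.hstack([cv2.resize(im[160:260,330:450],(480,400)),cv2.resize(i2[110:190,90:186],(480,400))])[:, :800])
go([.4835,-.412,.078],102.6)
E
```

```text
time_s: 5.15
tool_pos: [0.4838, -0.4095, 0.1883]
tool_rot: [-179.9, -0.2, 103.4]
force: [0.5, 0.5, 0.7]
grip_width: 0.087
now 5.25 [ 0.4845 -0.4117  0.1912] [1.7991e+02 3.0000e-02 1.0338e+02] q [  1.9  23.2  46.5  91.1 -17.4  73.2  64.6] F [-0.3 -0.8  0.1] w 0.0871
tool shift [-0.     -0.0012  0.1132]
tool turn [0.09 0.03 0.78]
```

View pics/d1.png

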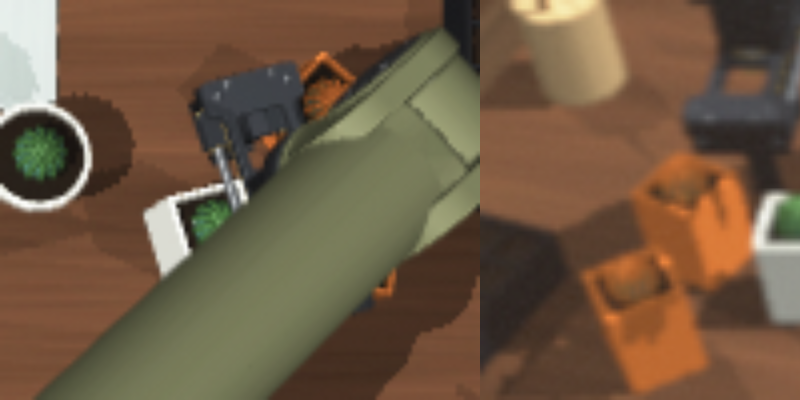

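```bash
python3 - <<'E'
from h import *
S=env.read_camera("scene"); i2=cv2.cvtColor(S["pixels"],cv2.COLOR_RGB2BGR)
cv2.imwrite("pics/d2.png",cv2.resize(i2[60:210,80:280],(800,600)))
E
```

```text
(no output)
```

View pics/d2.png

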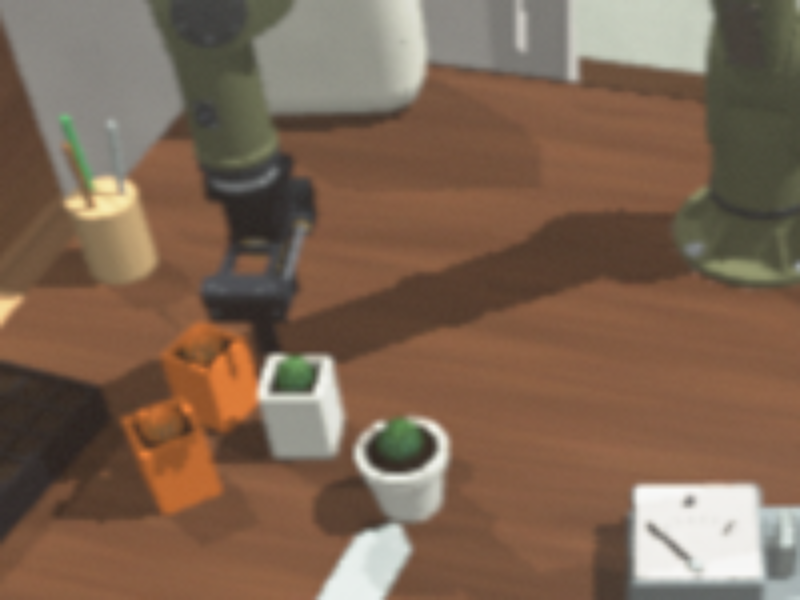

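```bash
python3 - <<'E'
from h import *
S=env.read_camera("scene"); o=env.get_obs()
P=o["tool_pos"]; R=Ro.from_euler("xyz",o["tool_rot"],degrees=True)
for l in ([0,0,.025],[0,.05,.025],[0,-.05,.025],[0,.05,-.04],[0,-.05,-.04]):
    print(l,(proj(S,P+R.apply(l))[0]-[80,60])*4)
print((proj(S,[.4835,-.412,.1])[0]-[80,60])*4)
E
```

```text
[0, 0, 0.025] [276.69497284 320.40482563]
[0, 0.05, 0.025] [267.35071925 352.24537145]
[0, -0.05, 0.025] [285.64158643 289.91923816]
[0, 0.05, -0.04] [254.25844992 301.70378401]
[0, -0.05, -0.04] [273.67667318 239.70789711]
[289.90838696 368.61120557]
```

The near fingertip shows at (266,350) against a predicted (267,352), so the geometry agrees and I can descend.

```bash
python3 -m creep '[{"tx":0,"ty":-0.001,"tz":0.028,"rx":0,"ry":0,"rz":0.7},{"tx":0,"ty":0,"tz":0.028,"rx":0,"ry":0,"rz":0},{"tx":0,"ty":0,"tz":0.028,"rx":0,"ry":0,"rz":0},{"tx":0,"ty":0,"tz":0.028,"rx":0,"ry":0,"rz":0},{"tx":0,"ty":0,"tz":0,"rx":0,"ry":0,"rz":0},{"tx":0,"ty":0,"tz":0,"rx":0,"ry":0,"rz":0}]'
python3 -c "
from h import *
go([.4835,-.412,.078],102.6)"
```

```text
time_s: 6.1
tool_pos: [0.4831, -0.4138, 0.0798]
tool_rot: [179.9, 0.1, 102.6]
force: [-0.7, 0.0, 0.5]
grip_width: 0.0868
now 6.1 [ 0.4831 -0.4138  0.0798] [1.7990e+02 1.1000e-01 1.0255e+02] q [  4.5  29.4  43.5  97.2 -22.5  62.3  67.5] F [-0.7  0.   0.5] w 0.0868
tool shift [0.0016 0.0008 0.0018]
tool turn [ 0.1   0.11 -0.05]
```

Close with 25 N, then lift.

```bash
python3 -m creep '[{"tx":0.0016,"ty":0,"tz":0,"rx":0,"ry":0,"rz":0},{"tx":0,"ty":0,"tz":0,"rx":0,"ry":0,"rz":0},{"tx":0,"ty":0,"tz":0,"rx":0,"ry":0,"rz":0},{"tx":0,"ty":0,"tz":0,"rx":0,"ry":0,"rz":0},{"tx":0,"ty":0,"tz":0,"rx":0,"ry":0,"rz":0},{"tx":0,"ty":0,"tz":0,"rx":0,"ry":0,"rz":0}]' 0.05 25
python3 -c "
from h import *
go([.4835,-.412,.078],102.6)"
```

```text
time_s: 6.85
tool_pos: [0.4836, -0.4114, 0.0789]
tool_rot: [179.8, 0.1, 102.6]
force: [5.8, 1.6, 5.1]
grip_width: 0.0638
now 6.85 [ 0.4836 -0.4114  0.0789] [1.7983e+02 8.0000e-02 1.0258e+02] q [  4.3  29.3  43.5  97.4 -22.5  62.2  67.4] F [5.8 1.6 5.1] w 0.0638
tool shift [-0.0006 -0.0002  0.0009]
tool turn [ 0.17  0.08 -0.02]
```

```bash
python3 -m creep '[{"tx":0,"ty":0,"tz":-0.02,"rx":0,"ry":0,"rz":0},{"tx":0,"ty":0,"tz":-0.03,"rx":0,"ry":0,"rz":0},{"tx":0,"ty":0,"tz":-0.04,"rx":0,"ry":0,"rz":0},{"tx":0,"ty":0,"tz":-0.05,"rx":0,"ry":0,"rz":0},{"tx":0,"ty":0,"tz":-0.04,"rx":0,"ry":0,"rz":0},{"tx":0,"ty":0,"tz":0,"rx":0,"ry":0,"rz":0}]'
python3 -c "
from h import *
b=place(CL,[0,0.006,0])[0]; print(b)
go([b[0],b[1],.26],104.35)"
```

```text
time_s: 7.6
tool_pos: [0.481, -0.4133, 0.2609]
tool_rot: [179.9, 0.2, 102.4]
force: [-0.5, -1.0, -3.3]
grip_width: 0.0636
[0.53731325 0.18191288 0.        ]
now 7.6 [ 0.481  -0.4133  0.2609] [179.9    0.2  102.44] q [  0.9  20.3  48.2  86.2 -15.2  80.1  62.4] F [-0.5 -1.  -3.3] w 0.0636
tool shift [ 0.5691  0.1832 -0.0008]
tool turn [ 0.09  0.21 -1.91]
```

```bash
python3 -m creep '[{"tx":0.02,"ty":0.0064,"tz":0,"rx":0,"ry":0,"rz":0},{"tx":0.04,"ty":0.0129,"tz":0,"rx":0,"ry":0,"rz":0},{"tx":0.0475,"ty":0.0153,"tz":0,"rx":0,"ry":0,"rz":0},{"tx":0.0475,"ty":0.0153,"tz":0,"rx":0,"ry":0,"rz":0},{"tx":0.0475,"ty":0.0153,"tz":0,"rx":0,"ry":0,"rz":0},{"tx":0.0475,"ty":0.0153,"tz":0,"rx":0,"ry":0,"rz":0},{"tx":0.0475,"ty":0.0153,"tz":0,"rx":0,"ry":0,"rz":0},{"tx":0.0475,"ty":0.0153,"tz":0,"rx":0,"ry":0,"rz":0},{"tx":0.0475,"ty":0.0153,"tz":0,"rx":0,"ry":0,"rz":0},{"tx":0.0475,"ty":0.0153,"tz":0,"rx":0,"ry":0,"rz":0},{"tx":0.0475,"ty":0.0153,"tz":0,"rx":0,"ry":0,"rz":0},{"tx":0.0415,"ty":0.013,"tz":0,"rx":0,"ry":0,"rz":0},{"tx":0.03,"ty":0.008,"tz":0,"rx":0,"ry":0,"rz":-1},{"tx":0.01,"ty":0.0045,"tz":0,"rx":0,"ry":0,"rz":-0.9},{"tx":0,"ty":0,"tz":0,"rx":0,"ry":0,"rz":0},{"tx":0,"ty":0,"tz":0,"rx":0,"ry":0,"rz":0}]'
python3 - <<'E'
from h import *
b=place(CL,[0,0.008,0])[0]; print(b)
S=env.read_camera("scene"); i2=cv2.cvtColor(S["pixels"],cv2.COLOR_RGB2BGR)
cv2.imwrite("pics/e1.png",cv2.resize(i2[90:240,180:380],(800,600)))
go([b[0],b[1],.16],104.35)
E
```

```text
time_s: 9.6
tool_pos: [0.5366, 0.1811, 0.258]
tool_rot: [-180.0, 0.1, 104.3]
force: [-0.2, 0.3, -3.1]
grip_width: 0.0641
[0.53681767 0.18385051 0.        ]
now 9.65 [0.5366 0.1814 0.2581] [1.8000e+02 4.0000e-02 1.0426e+02] q [-44.2   8.   25.3  95.3  -3.5  77.4  -4.1] F [ 0.3  0.2 -3.3] w 0.064
tool shift [0.0024 0.0009 0.0981]
tool turn [ 0.    0.04 -0.09]
```

View pics/e1.png

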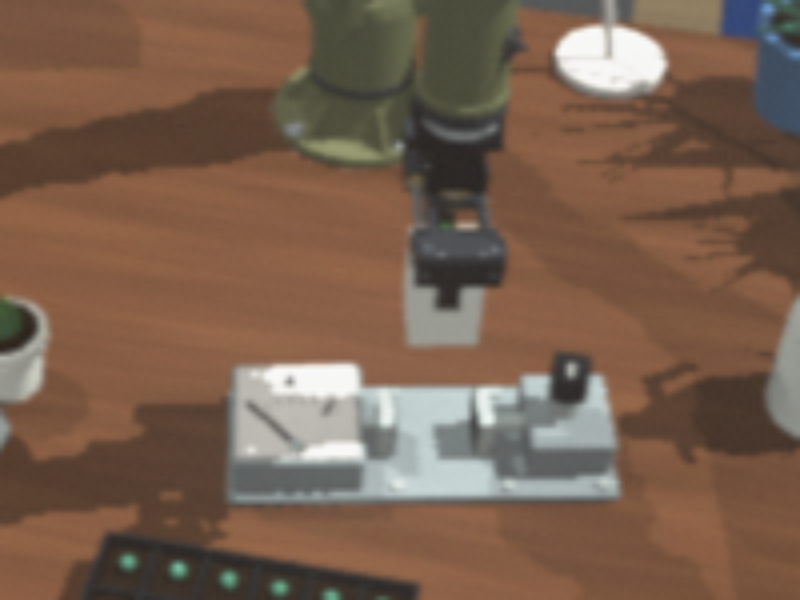

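```bash
python3 - <<'E'
from h import *
S=env.read_camera("scene"); o=env.get_obs(); p=o["tool_pos"]
P=[p[0],p[1],np.radians(o["tool_rot"][2]-90)]
for L in ([.032,-.032,p[2]-.078],[.032,.032,p[2]-.078]): print((proj(S,place(P,L))[0]-[180,90]+.5)*4-.5)
i2=cv2.cvtColor(S["pixels"],cv2.COLOR_RGB2BGR)
cv2.imwrite("pics/e2.png",cv2.resize(i2[140:190,270:320],(800,600),interpolation=cv2.INTER_CUBIC))
print((proj(S,place(P,[.032,-.032,p[2]-.078]))[0]-[270,140]+.5)*[16,12],(proj(S,place(P,[.032,.032,p[2]-.078]))[0]-[270,140]+.5)*[16,12])
E
```

```text
[407.57201377 346.23620738]
[476.32290383 345.70893375]
[192.2880551  440.20862215] [467.29161531 438.62680126]
```

View pics/e2.png

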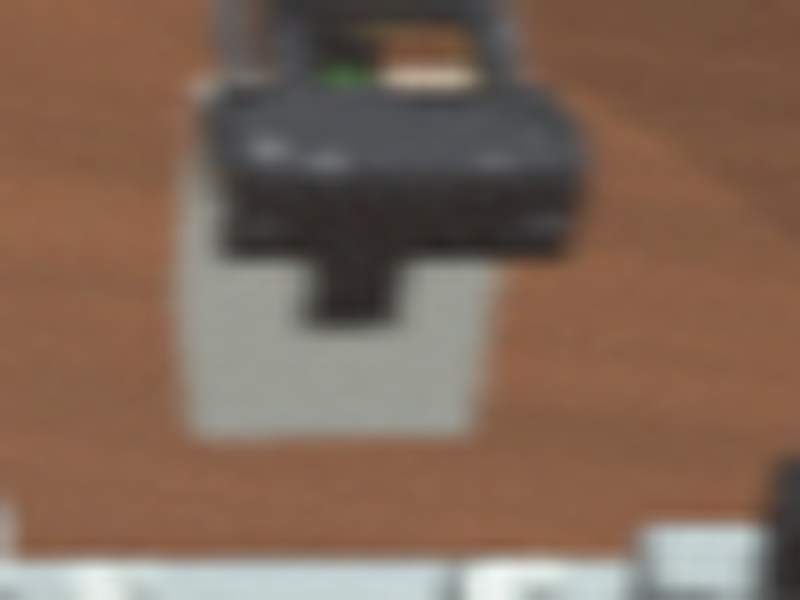

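```bash
python3 -m creep '[{"tx":0.0024,"ty":0.0005,"tz":0.03,"rx":0,"ry":0,"rz":0},{"tx":0,"ty":0,"tz":0.03,"rx":0,"ry":0,"rz":0},{"tx":0,"ty":0,"tz":0.03,"rx":0,"ry":0,"rz":0},{"tx":0,"ty":0,"tz":0,"rx":0,"ry":0,"rz":0},{"tx":0,"ty":0,"tz":0,"rx":0,"ry":0,"rz":0},{"tx":0,"ty":0,"tz":0,"rx":0,"ry":0,"rz":0}]'
python3 - <<'E'
from h import *
b=place(CL,[0,0.008,0])[0]
S=env.read_camera("scene"); i2=cv2.cvtColor(S["pixels"],cv2.COLOR_RGB2BGR)
cv2.imwrite("pics/e3.png",cv2.resize(i2[140:215,230:330],(800,600),interpolation=cv2.INTER_CUBIC))
go([b[0],b[1],.0905],104.35)
E
```

```text
time_s: 10.45
tool_pos: [0.5372, 0.1864, 0.1698]
tool_rot: [179.8, -0.0, 104.4]
force: [0.6, 0.1, -4.1]
grip_width: 0.0636
now 10.5 [0.537  0.1864 0.1696] [ 1.7984e+02 -4.0000e-02  1.0443e+02] q [-43.7  11.8  24.8 101.7  -5.3  67.5  -2.9] F [ 0.1 -0.1 -3.7] w 0.064
tool shift [-0.0025 -0.001   0.0791]
tool turn [ 0.16 -0.04  0.08]
```

View pics/e3.png

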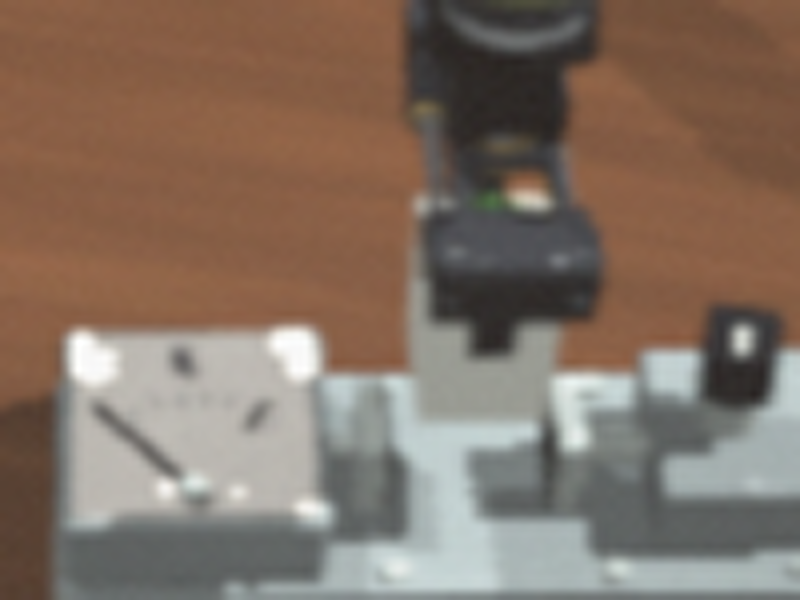

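```bash
python3 -m creep '[{"tx":-0.0025,"ty":-0.0008,"tz":0.0,"rx":0,"ry":0,"rz":0},{"tx":0,"ty":0,"tz":0.015,"rx":0,"ry":0,"rz":0},{"tx":0,"ty":0,"tz":0.02,"rx":0,"ry":0,"rz":0},{"tx":0,"ty":0,"tz":0.02,"rx":0,"ry":0,"rz":0},{"tx":0,"ty":0,"tz":0,"rx":0,"ry":0,"rz":0},{"tx":0,"ty":0,"tz":0,"rx":0,"ry":0,"rz":0},{"tx":0,"ty":0,"tz":0,"rx":0,"ry":0,"rz":0}]'
python3 - <<'E'
from h import *
b=place(CL,[0,0.008,0])[0]
S=env.read_camera("scene"); i2=cv2.cvtColor(S["pixels"],cv2.COLOR_RGB2BGR)
cv2.imwrite("pics/e4.png",cv2.resize(i2[140:215,230:330],(800,600),interpolation=cv2.INTER_CUBIC))
go([b[0],b[1],.0905],104.35)
E
```

```text
time_s: 11.38
tool_pos: [0.5366, 0.1838, 0.1139]
tool_rot: [179.9, -0.0, 104.4]
force: [0.0, 0.6, -2.8]
grip_width: 0.0631
now 11.425 [0.5365 0.1838 0.1139] [ 1.7991e+02 -3.0000e-02  1.0445e+02] q [-43.   14.9  24.5 105.1  -7.   61.4  -1.4] F [ 1.1  1.2 -3.2] w 0.0637
tool shift [-0.0001  0.0003  0.0234]
tool turn [ 0.09 -0.03  0.1 ]
```

View pics/e4.png

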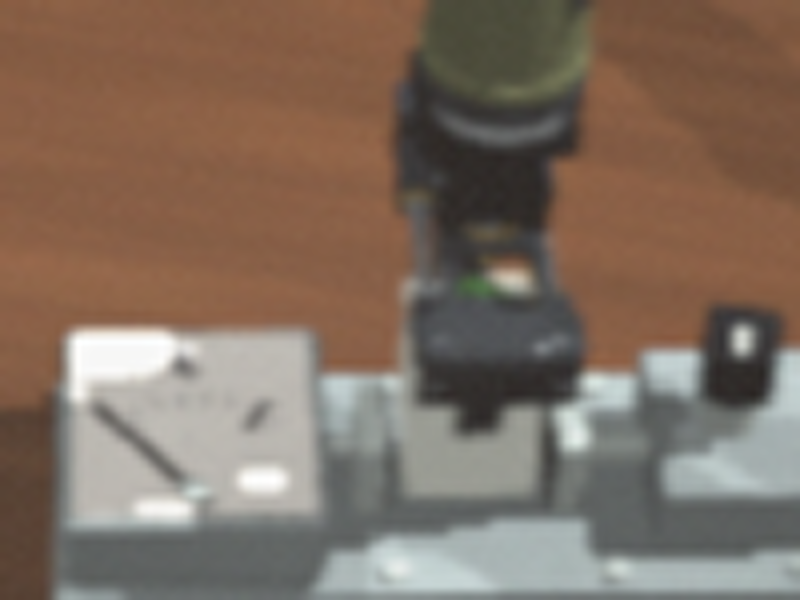

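The pot is between the jaws, with gaps on both sides and no contact force. I'll lower it the last 22 mm.

```bash
python3 -m creep '[{"tx":-0.001,"ty":0,"tz":0.01,"rx":0,"ry":0,"rz":0},{"tx":0,"ty":0,"tz":0.007,"rx":0,"ry":0,"rz":0},{"tx":0,"ty":0,"tz":0.004,"rx":0,"ry":0,"rz":0},{"tx":0,"ty":0,"tz":0,"rx":0,"ry":0,"rz":0},{"tx":0,"ty":0,"tz":0,"rx":0,"ry":0,"rz":0},{"tx":0,"ty":0,"tz":0.002,"rx":0,"ry":0,"rz":0},{"tx":0,"ty":0,"tz":0,"rx":0,"ry":0,"rz":0}]'

```

```text
time_s: 12.3
tool_pos: [0.5365, 0.1828, 0.0908]
tool_rot: [180.0, -0.0, 104.4]
force: [-1.8, -0.3, 2.3]
grip_width: 0.0638
```

The vertical force rose from −3 to +2.3 N at the expected height, so the pot is standing on the bed. Release it.

```bash
python3 -m creep '[{"tx":0,"ty":0,"tz":0,"rx":0,"ry":0,"rz":0},{"tx":0,"ty":0,"tz":0,"rx":0,"ry":0,"rz":0},{"tx":0,"ty":0,"tz":0,"rx":0,"ry":0,"rz":0},{"tx":0,"ty":0,"tz":0,"rx":0,"ry":0,"rz":0},{"tx":0,"ty":0,"tz":0,"rx":0,"ry":0,"rz":0}]' 0.087
python3 -m creep '[{"tx":0,"ty":0,"tz":-0.02,"rx":0,"ry":0,"rz":0},{"tx":0,"ty":0,"tz":-0.04,"rx":0,"ry":0,"rz":0},{"tx":0,"ty":0,"tz":-0.05,"rx":0,"ry":0,"rz":0},{"tx":0,"ty":0,"tz":-0.04,"rx":0,"ry":0,"rz":0},{"tx":0,"ty":0,"tz":0,"rx":0,"ry":0,"rz":0}]'
python3 - <<'E'
from h import *
S=env.read_camera("scene"); i2=cv2.cvtColor(S["pixels"],cv2.COLOR_RGB2BGR)
T=env.read_camera("top"); i1=cv2.cvtColor(T["pixels"],cv2.COLOR_RGB2BGR)
cv2.imwrite("pics/f1.png",cv2.resize(i2[140:215,230:330],(800,600),interpolation=cv2.INTER_CUBIC))
cv2.imwrite("pics/f2.png",cv2.resize(i1[160:250,145:285],None,fx=5.6,fy=5.6,interpolation=cv2.INTER_CUBIC))
k=place(CL,[0,.138,0])[0]
go([k[0],k[1],.25],180)
E
```

```text
time_s: 12.92
tool_pos: [0.5362, 0.1826, 0.0899]
tool_rot: [180.0, 0.0, 104.4]
force: [-0.9, 0.4, 0.6]
grip_width: 0.0871
time_s: 13.55
tool_pos: [0.5382, 0.1832, 0.2439]
tool_rot: [179.6, -0.1, 104.4]
force: [0.6, 0.0, -1.1]
grip_width: 0.0869
now 13.65 [0.536  0.1826 0.2399] [ 1.7999e+02 -2.0000e-02  1.0445e+02] q [-44.3   8.6  25.3  96.9  -3.8  75.4  -3.8] F [ 0.6 -0.3 -0.7] w 0.087
tool shift [ 0.131   0.0013 -0.0101]
tool turn [ 2.000e-02 -1.000e-02 -7.555e+01]
```

View pics/f1.png

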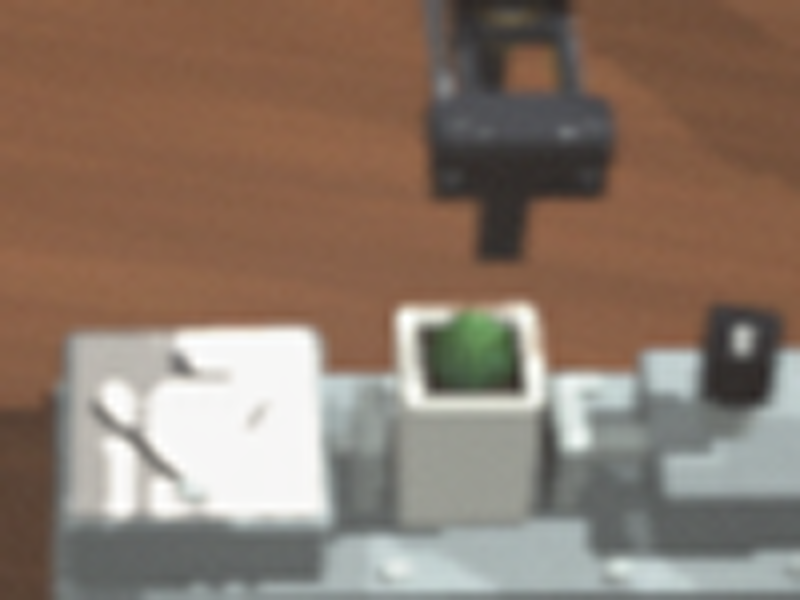

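View pics/f2.png

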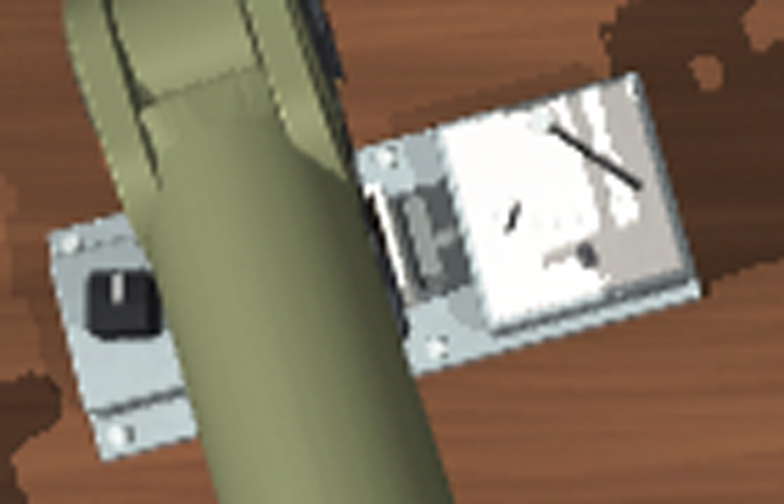

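```bash
python3 - <<'E'
from h import *
c=env.read_camera("top"); im=c["pixels"]
x0,y0,f=155,200,40
cr=cv2.resize(im[y0:y0+25,x0:x0+25],None,fx=24,fy=24,interpolation=cv2.INTER_CUBIC)
cv2.imwrite("pics/k1.png",cv2.cvtColor(cr,cv2.COLOR_RGB2BGR))
# model overlay for several knob values : fit by IoU of darkness
g=cv2.resize(im,None,fx=8,fy=8,interpolation=cv2.INTER_CUBIC).max(2).astype(float)
from itertools import product
best=[]
for kv in np.arange(0,1.25,.05):
  for dx,dy in product(np.arange(-3,3.1,1.5)/1000,repeat=2):
    yaw=CL[2]-kv; P=place(CL,[0,.138,0])[0]; P=[P[0]+dx,P[1]+dy,yaw]
    h=.019
    pts=[]
    for z in(.084,.12):
        pts+=[(sx*h,sy*h,z) for sx,sy in((1,1),(1,-1),(-1,-1),(-1,1))]
    uv=(proj(c,place(P,pts))+.5)*8-.5
    hull=cv2.convexHull(uv.astype(np.float32)).round().astype(int)
    m=np.zeros(g.shape,np.uint8); cv2.fillConvexPoly(m,hull,1)
    d=cv2.dilate(m,np.ones((13,13),np.uint8))-m
    best.append((g[m>0].mean()-g[d>0].mean(),kv,dx,dy))
best.sort(); print(best[:6]); 
kb={}
for b in best: kb.setdefault(round(b[1],2),round(b[0],1))
print(sorted(kb.items()))
E
```

```text
[(np.float64(-94.32317073170732), np.float64(0.25), np.float64(0.0), np.float64(0.0)), (np.float64(-93.30583466951721), np.float64(0.2), np.float64(0.0), np.float64(0.0015)), (np.float64(-93.20051787533892), np.float64(0.2), np.float64(0.0), np.float64(0.0)), (np.float64(-93.19109761701473), np.float64(0.15000000000000002), np.float64(0.0), np.float64(0.0)), (np.float64(-93.04503516970327), np.float64(0.15000000000000002), np.float64(0.0), np.float64(0.0015)), (np.float64(-92.99087958855038), np.float64(0.30000000000000004), np.float64(0.0), np.float64(0.0))]
[(np.float64(0.0), np.float64(-84.7)), (np.float64(0.05), np.float64(-88.2)), (np.float64(0.1), np.float64(-91.0)), (np.float64(0.15), np.float64(-93.2)), (np.float64(0.2), np.float64(-93.3)), (np.float64(0.25), np.float64(-94.3)), (np.float64(0.3), np.float64(-93.0)), (np.float64(0.35), np.float64(-90.4)), (np.float64(0.4), np.float64(-88.3)), (np.float64(0.45), np.float64(-84.3)), (np.float64(0.5), np.float64(-80.4)), (np.float64(0.55), np.float64(-76.2)), (np.float64(0.6), np.float64(-72.3)), (np.float64(0.65), np.float64(-70.1)), (np.float64(0.7), np.float64(-66.8)), (np.float64(0.75), np.float64(-64.0)), (np.float64(0.8), np.float64(-61.8)), (np.float64(0.85), np.float64(-60.9)), (np.float64(0.9), np.float64(-59.5)), (np.float64(0.95), np.float64(-59.0)), (np.float64(1.0), np.float64(-58.9)), (np.float64(1.05), np.float64(-59.9)), (np.float64(1.1), np.float64(-60.4)), (np.float64(1.15), np.float64(-61.2)), (np.float64(1.2), np.float64(-62.8))]
```

View pics/k1.png

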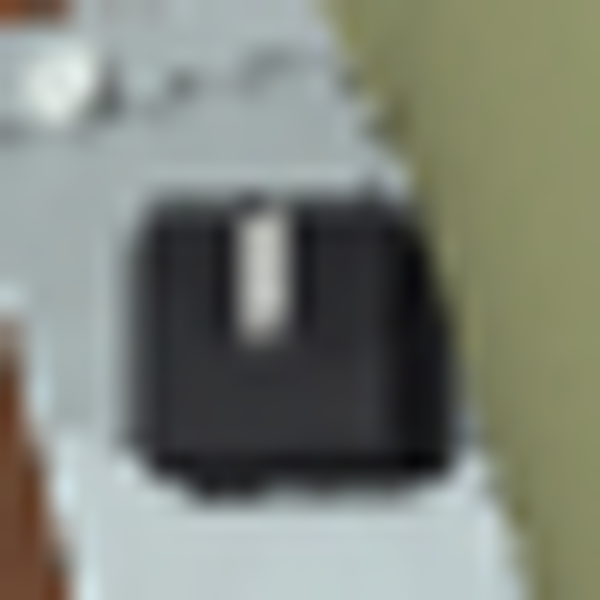

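```bash
python3 -m creep '[{"tx":0.03,"ty":0.0003,"tz":0,"rx":0,"ry":0,"rz":0},{"tx":0.04,"ty":0.0004,"tz":0,"rx":0,"ry":0,"rz":0},{"tx":0.04,"ty":0.0004,"tz":0,"rx":0,"ry":0,"rz":0},{"tx":0.021,"ty":0.0002,"tz":0,"rx":0,"ry":0,"rz":0},{"tx":0,"ty":0,"tz":0,"rx":0,"ry":0,"rz":-9.6},{"tx":0,"ty":0,"tz":0,"rx":0,"ry":0,"rz":-9.6},{"tx":0,"ty":0,"tz":0,"rx":0,"ry":0,"rz":-9.6},{"tx":0,"ty":0,"tz":0,"rx":0,"ry":0,"rz":-9.6},{"tx":0,"ty":0,"tz":0,"rx":0,"ry":0,"rz":-9.6},{"tx":0,"ty":0,"tz":0,"rx":0,"ry":0,"rz":-9.6},{"tx":0,"ty":0,"tz":0,"rx":0,"ry":0,"rz":-9.6},{"tx":0,"ty":0,"tz":0,"rx":0,"ry":0,"rz":-9.6},{"tx":0,"ty":0,"tz":0,"rx":0,"ry":0,"rz":0},{"tx":0,"ty":0,"tz":0,"rx":0,"ry":0,"rz":0}]' 0.07
python3 -c "
from h import *
k=place(CL,[0,.138,0])[0]
go([k[0],k[1],.11],181)"
```

```text
time_s: 15.45
tool_pos: [0.5048, 0.3091, 0.2395]
tool_rot: [-180.0, -0.0, -179.0]
force: [-0.1, 0.5, 0.6]
grip_width: 0.0699
now 15.45 [0.5048 0.3091 0.2395] [-1.7996e+02 -3.0000e-02 -1.7896e+02] q [-45.5  11.5  13.2  92.9  -2.7  75.9  59.2] F [-0.1  0.5  0.6] w 0.0699
tool shift [0.0002 0.0008 0.1295]
tool turn [-0.04 -0.03  0.04]
```

```bash
python3 -m creep '[{"tx":0,"ty":0.0008,"tz":0.03,"rx":0,"ry":0,"rz":0},{"tx":0,"ty":0,"tz":0.04,"rx":0,"ry":0,"rz":0},{"tx":0,"ty":0,"tz":0.035,"rx":0,"ry":0,"rz":0},{"tx":0,"ty":0,"tz":0.0245,"rx":0,"ry":0,"rz":0},{"tx":0,"ty":0,"tz":0,"rx":0,"ry":0,"rz":0},{"tx":0,"ty":0,"tz":0,"rx":0,"ry":0,"rz":0}]'
python3 - <<'E'
from h import *
S=env.read_camera("scene"); i2=cv2.cvtColor(S["pixels"],cv2.COLOR_RGB2BGR)
cv2.imwrite("pics/g1.png",cv2.resize(i2[140:215,250:350],(800,600),interpolation=cv2.INTER_CUBIC))
k=place(CL,[0,.138,0])[0]
go([k[0],k[1],.11],181)
E
```

```text
time_s: 16.2
tool_pos: [0.5054, 0.3109, 0.1116]
tool_rot: [180.0, 0.1, -178.8]
force: [-0.1, 0.2, 0.6]
grip_width: 0.0704
now 16.25 [0.5057 0.3111 0.112 ] [ 1.7992e+02  1.2000e-01 -1.7880e+02] q [-44.9  17.4  12.7 101.1  -4.3  61.9  60.4] F [ 0.4  0.9 -0.8] w 0.0703
tool shift [ 0.0011 -0.0013  0.002 ]
tool turn [0.08 0.12 0.2 ]
```

View pics/g1.png

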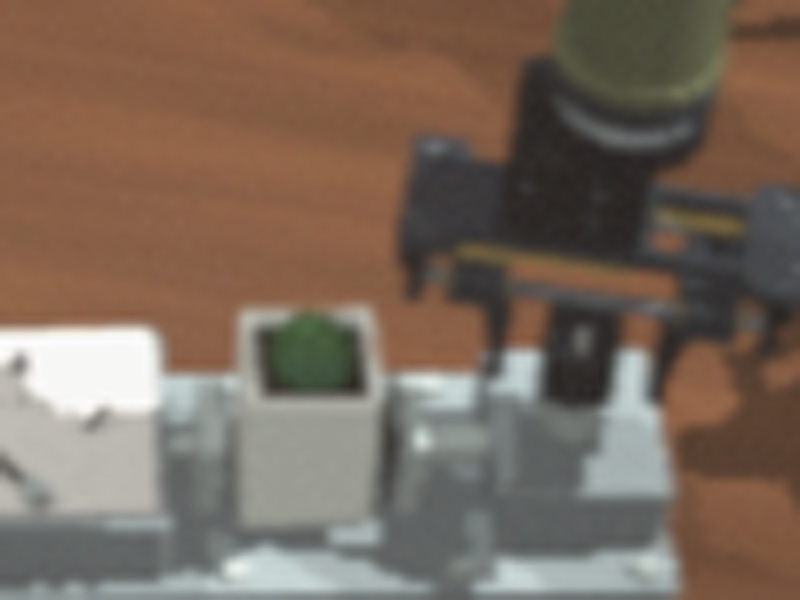

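The fingers straddle the knob evenly, at (495,340) and (665,360) with the knob at (580,350). Close on it.

```bash
python3 -m creep '[{"tx":0,"ty":0,"tz":0.002,"rx":0,"ry":0,"rz":0.2},{"tx":0,"ty":0,"tz":0,"rx":0,"ry":0,"rz":0},{"tx":0,"ty":0,"tz":0,"rx":0,"ry":0,"rz":0},{"tx":0,"ty":0,"tz":0,"rx":0,"ry":0,"rz":0},{"tx":0,"ty":0,"tz":0,"rx":0,"ry":0,"rz":0},{"tx":0,"ty":0,"tz":0,"rx":0,"ry":0,"rz":0}]' 0.025 45
python3 -c "
from h import *
k=place(CL,[0,.138,0])[0]
go([k[0],k[1],.11],181)"
```

```text
time_s: 17.0
tool_pos: [0.5048, 0.3112, 0.1086]
tool_rot: [179.9, 0.0, -178.9]
force: [0.0, 1.8, 0.2]
grip_width: 0.0379
now 17.0 [0.5048 0.3112 0.1086] [ 1.7995e+02  2.0000e-02 -1.7895e+02] q [-45.   17.6  12.7 101.3  -4.4  61.6  60.3] F [0.  1.8 0.2] w 0.0379
tool shift [ 0.0002 -0.0014 -0.0014]
tool turn [0.05 0.02 0.05]
```

```bash
python3 -m creep '[{"tx":0,"ty":0,"tz":0,"rx":0,"ry":0,"rz":6},{"tx":0,"ty":0,"tz":0,"rx":0,"ry":0,"rz":8},{"tx":0,"ty":0,"tz":0,"rx":0,"ry":0,"rz":8},{"tx":0,"ty":0,"tz":0,"rx":0,"ry":0,"rz":8},{"tx":0,"ty":0,"tz":0,"rx":0,"ry":0,"rz":0},{"tx":0,"ty":0,"tz":0,"rx":0,"ry":0,"rz":0}]'
python3 - <<'E'
from h import *
S=env.read_camera("scene"); i2=cv2.cvtColor(S["pixels"],cv2.COLOR_RGB2BGR)
cv2.imwrite("pics/g2.png",cv2.resize(i2[140:215,250:350],(800,600),interpolation=cv2.INTER_CUBIC))
k=place(CL,[0,.138,0])[0]
go([k[0],k[1],.11],151)
print(env.get_obs()["wrist_torque"])
E
```

```text
time_s: 17.75
tool_pos: [0.5048, 0.3113, 0.1087]
tool_rot: [179.9, -0.0, 151.2]
force: [-0.5, 3.8, 0.3]
grip_width: 0.038
now 17.8 [0.5048 0.3114 0.1087] [179.92  -0.   151.17] q [-48.6  17.8  17.  101.4  -5.9  61.6  31.6] F [ 1.1  3.1 -0.3] w 0.0378
tool shift [-0.0006 -0.0015 -0.0013]
tool turn [ 0.08 -0.    0.17]
[ 0.74415953 -0.08950855 -0.01558965]
```

View pics/g2.png

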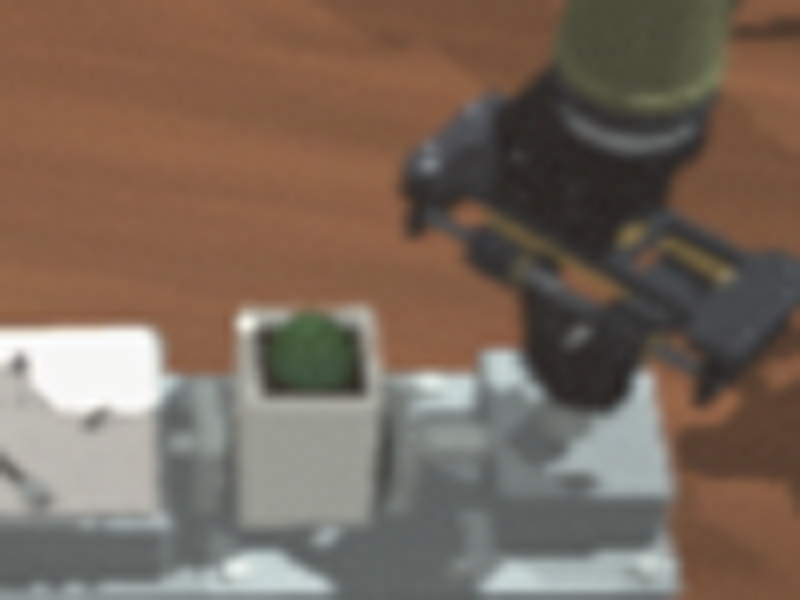

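```bash
python3 -m creep '[{"tx":0,"ty":0,"tz":0,"rx":0,"ry":0,"rz":8},{"tx":0,"ty":0,"tz":0,"rx":0,"ry":0,"rz":10},{"tx":0,"ty":0,"tz":0,"rx":0,"ry":0,"rz":10},{"tx":0,"ty":0,"tz":0,"rx":0,"ry":0,"rz":10},{"tx":0,"ty":0,"tz":0,"rx":0,"ry":0,"rz":10},{"tx":0,"ty":0,"tz":0,"rx":0,"ry":0,"rz":10},{"tx":0,"ty":0,"tz":0,"rx":0,"ry":0,"rz":10},{"tx":0,"ty":0,"tz":0,"rx":0,"ry":0,"rz":10},{"tx":0,"ty":0,"tz":0,"rx":0,"ry":0,"rz":10},{"tx":0,"ty":0,"tz":0,"rx":0,"ry":0,"rz":10},{"tx":0,"ty":0,"tz":0,"rx":0,"ry":0,"rz":0},{"tx":0,"ty":0,"tz":0,"rx":0,"ry":0,"rz":0}]'
python3 - <<'E'
from h import *
S=env.read_camera("scene"); i2=cv2.cvtColor(S["pixels"],cv2.COLOR_RGB2BGR)
T=env.read_camera("top"); i1=cv2.cvtColor(T["pixels"],cv2.COLOR_RGB2BGR)
cv2.imwrite("pics/g3.png",cv2.resize(i2[140:215,230:330],(800,600),interpolation=cv2.INTER_CUBIC))
cv2.imwrite("pics/g4.png",cv2.resize(i1[160:250,145:285],None,fx=5.6,fy=5.6,interpolation=cv2.INTER_CUBIC))
k=place(CL,[0,.138,0])[0]
go([k[0],k[1],.11],53)
E
```

```text
time_s: 19.3
tool_pos: [0.5053, 0.3115, 0.1087]
tool_rot: [180.0, -0.1, 53.3]
force: [1.9, 4.2, -2.3]
grip_width: 0.0376
now 19.4 [0.5053 0.3114 0.1087] [ 1.7998e+02 -1.3000e-01  5.3300e+01] q [-61.1  19.4  32.1 101.8 -11.6  62.  -61.7] F [ 2.5  3.7 -2.3] w 0.0374
tool shift [-0.0017  0.0004 -0.0013]
tool turn [ 0.01 -0.13  0.3 ]
```

View pics/g3.png

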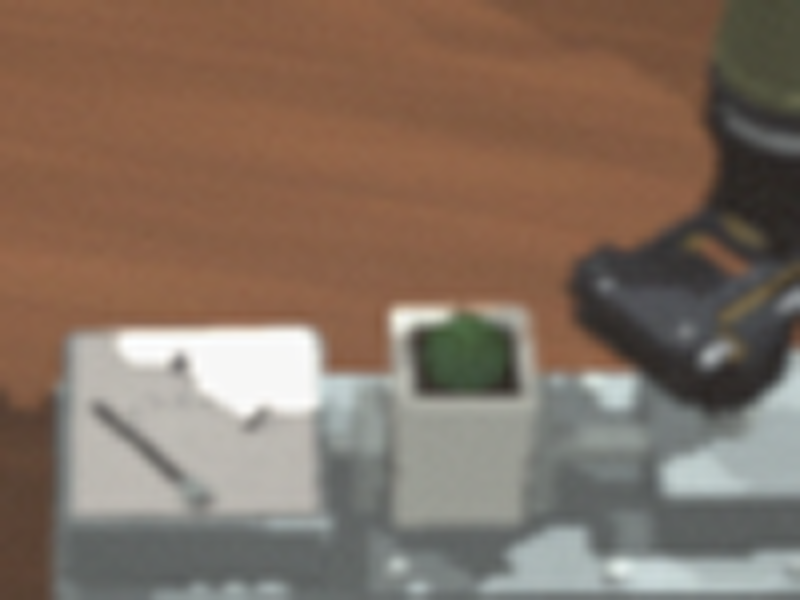

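View pics/g4.png

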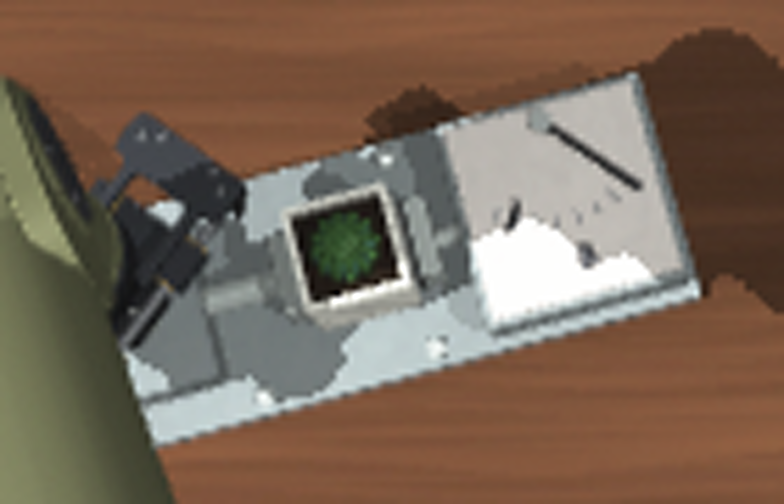

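The pot is square and touching the screw jaw, and the pointer is still at 0 as expected. The wrist is near mid-range and would run close to its limit, so I'll regrip with a 90° back-turn.

```bash
python3 -m creep '[{"tx":0,"ty":0,"tz":0,"rx":0,"ry":0,"rz":0},{"tx":0,"ty":0,"tz":0,"rx":0,"ry":0,"rz":0},{"tx":0,"ty":0,"tz":0,"rx":0,"ry":0,"rz":0},{"tx":0,"ty":0,"tz":0,"rx":0,"ry":0,"rz":0},{"tx":0,"ty":0,"tz":0,"rx":0,"ry":0,"rz":-10},{"tx":0,"ty":0,"tz":0,"rx":0,"ry":0,"rz":-10},{"tx":0,"ty":0,"tz":0,"rx":0,"ry":0,"rz":-10},{"tx":0,"ty":0,"tz":0,"rx":0,"ry":0,"rz":-10},{"tx":0,"ty":0,"tz":0,"rx":0,"ry":0,"rz":-10},{"tx":0,"ty":0,"tz":0,"rx":0,"ry":0,"rz":-10},{"tx":0,"ty":0,"tz":0,"rx":0,"ry":0,"rz":-10},{"tx":0,"ty":0,"tz":0,"rx":0,"ry":0,"rz":-10},{"tx":0,"ty":0,"tz":0,"rx":0,"ry":0,"rz":-10},{"tx":0,"ty":0,"tz":0,"rx":0,"ry":0,"rz":0},{"tx":0,"ty":0,"tz":0,"rx":0,"ry":0,"rz":0}]' 0.082 45
python3 - <<'E'
from h import *
S=env.read_camera("scene"); i2=cv2.cvtColor(S["pixels"],cv2.COLOR_RGB2BGR)
cv2.imwrite("pics/g5.png",cv2.resize(i2[140:215,250:350],(800,600),interpolation=cv2.INTER_CUBIC))
k=place(CL,[0,.138,0])[0]
go([k[0],k[1],.11],143.3)
E
```

```text
time_s: 21.28
tool_pos: [0.5047, 0.3105, 0.1085]
tool_rot: [-180.0, -0.0, 142.9]
force: [-0.5, 1.0, 0.5]
grip_width: 0.082
now 21.325 [0.5048 0.3105 0.1085] [-180.      0.    142.91] q [-49.4  17.9  18.  101.5  -6.2  61.7  23.6] F [ 0.3 -0.1 -0.3] w 0.0821
tool shift [-0.0003 -0.0007 -0.0015]
tool turn [-0.    0.   -0.39]
```

View pics/g5.png

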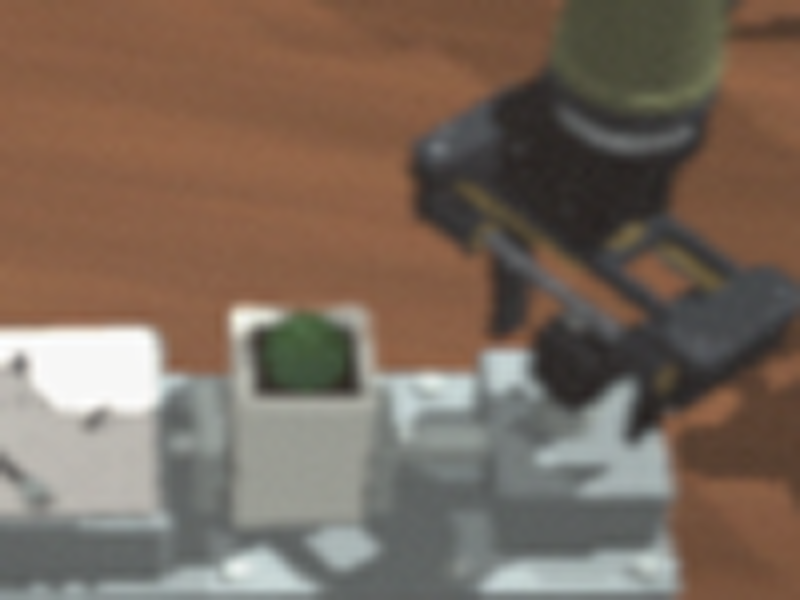

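The fingers are clear either side of the knob. I'll close, turn 50° and read the dial, expecting about 0.2 rad.

```bash
python3 -m creep '[{"tx":0,"ty":0,"tz":0,"rx":0,"ry":0,"rz":0},{"tx":0,"ty":0,"tz":0,"rx":0,"ry":0,"rz":0},{"tx":0,"ty":0,"tz":0,"rx":0,"ry":0,"rz":0},{"tx":0,"ty":0,"tz":0,"rx":0,"ry":0,"rz":0},{"tx":0,"ty":0,"tz":0,"rx":0,"ry":0,"rz":0},{"tx":0,"ty":0,"tz":0,"rx":0,"ry":0,"rz":0},{"tx":0,"ty":0,"tz":0,"rx":0,"ry":0,"rz":0}]' 0.025 45
python3 -m creep '[{"tx":0,"ty":0,"tz":0,"rx":0,"ry":0,"rz":8},{"tx":0,"ty":0,"tz":0,"rx":0,"ry":0,"rz":8},{"tx":0,"ty":0,"tz":0,"rx":0,"ry":0,"rz":8},{"tx":0,"ty":0,"tz":0,"rx":0,"ry":0,"rz":8},{"tx":0,"ty":0,"tz":0,"rx":0,"ry":0,"rz":8},{"tx":0,"ty":0,"tz":0,"rx":0,"ry":0,"rz":6},{"tx":0,"ty":0,"tz":0,"rx":0,"ry":0,"rz":4},{"tx":0,"ty":0,"tz":0,"rx":0,"ry":0,"rz":0},{"tx":0,"ty":0,"tz":0,"rx":0,"ry":0,"rz":0}]'
cat > look.py <<'E'
from h import *
import sys
n=sys.argv[1]
S=env.read_camera("scene"); T=env.read_camera("top")
i2=cv2.cvtColor(S["pixels"],cv2.COLOR_RGB2BGR);i1=cv2.cvtColor(T["pixels"],cv2.COLOR_RGB2BGR)
cv2.imwrite(f"pics/{n}s.png",cv2.resize(i2[155:215,230:310],(800,600),interpolation=cv2.INTER_CUBIC))
cv2.imwrite(f"pics/{n}t.png",cv2.resize(i1[165:240,190:290],(800,600),interpolation=cv2.INTER_CUBIC))
k=place(CL,[0,.138,0])[0]
go([k[0],k[1],.11])
E
python3 look.py i1
```

```text
time_s: 22.2
tool_pos: [0.5052, 0.3112, 0.1086]
tool_rot: [179.9, 0.0, 143.0]
force: [2.6, 3.0, -3.8]
grip_width: 0.0377
time_s: 23.32
tool_pos: [0.5051, 0.3111, 0.1086]
tool_rot: [179.9, -0.1, 93.1]
force: [3.3, 3.6, -2.5]
grip_width: 0.0377
now 23.425 [0.5051 0.3111 0.1086] [ 1.7994e+02 -6.0000e-02  9.3090e+01] q [-55.7  18.5  25.5 101.7  -9.   61.7 -24. ] F [ 4.   3.5 -3.4] w 0.0377
tool shift [-0.0013 -0.0005 -0.0014]
```

View pics/i1s.png

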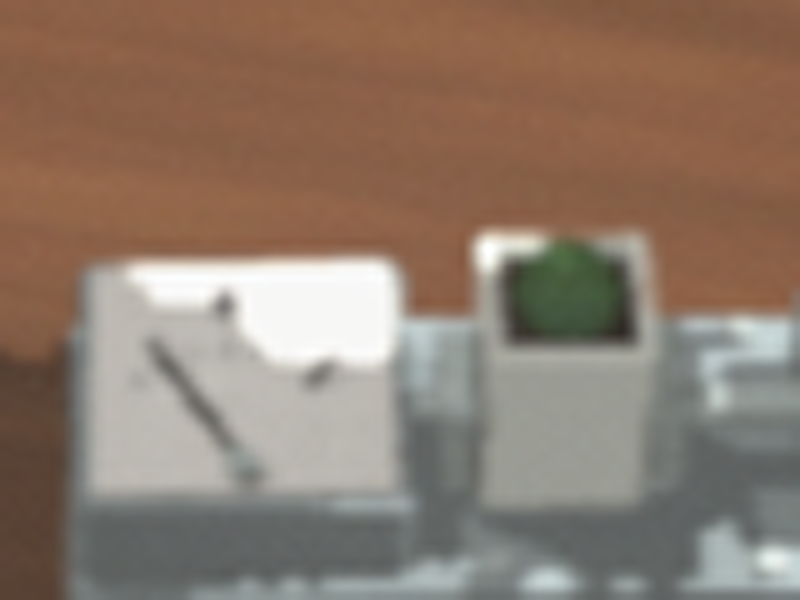

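View pics/i1t.png

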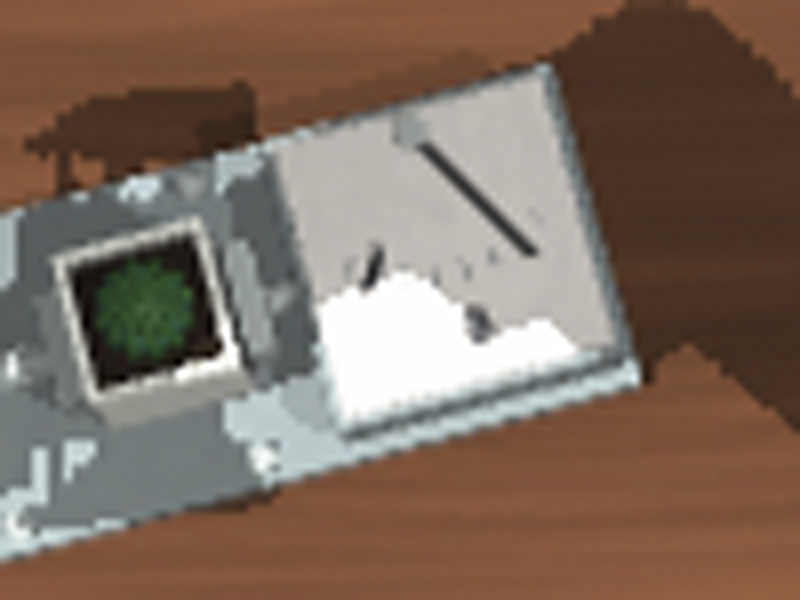

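```bash
cat > dial.py <<'E'
from h import *
def val(c,uv,z=.059):
    X=ray(c,uv,z)[:2]-CL[:2]; a=CL[2]; l=np.array([np.cos(a)*X[0]+np.sin(a)*X[1],-np.sin(a)*X[0]+np.cos(a)*X[1]])-[.05,-.13]
    return round(np.arctan2(l[1],-l[0])+.7,3), round(np.hypot(*l),4)
def run(tt,tm,st,sm):
    T=env.read_camera("top"); S=env.read_camera("scene")
    t=lambda a:uncrop(a,190,165,8); s=lambda a:uncrop(a,230,155,10)
    print("top tip",val(T,t(tt)),"mark",val(T,t(tm))); print("scene tip",val(S,s(st)),"mark",val(S,s(sm)))
E
python3 -c "
from dial import *
run((537,252),(478,322),(150,343),(223,303))"
```

```text
top tip (np.float64(0.176), np.float64(0.0745)) mark (np.float64(0.646), np.float64(0.0871))
scene tip (np.float64(0.233), np.float64(0.0775)) mark (np.float64(0.643), np.float64(0.0912))
```

The pointer reads about 0.20, as predicted, and the mark 0.645. About 42° remain, so I'll turn 32° and look again.

```bash
python3 -m creep '[{"tx":0,"ty":0,"tz":0,"rx":0,"ry":0,"rz":6},{"tx":0,"ty":0,"tz":0,"rx":0,"ry":0,"rz":7},{"tx":0,"ty":0,"tz":0,"rx":0,"ry":0,"rz":7},{"tx":0,"ty":0,"tz":0,"rx":0,"ry":0,"rz":7},{"tx":0,"ty":0,"tz":0,"rx":0,"ry":0,"rz":5},{"tx":0,"ty":0,"tz":0,"rx":0,"ry":0,"rz":0},{"tx":0,"ty":0,"tz":0,"rx":0,"ry":0,"rz":0}]'; python3 look.py i2
```

```text
time_s: 24.4
tool_pos: [0.5051, 0.3111, 0.1086]
tool_rot: [180.0, -0.1, 61.1]
force: [3.8, 3.3, -3.8]
grip_width: 0.0379
now 24.5 [0.5051 0.3111 0.1086] [ 1.7998e+02 -8.0000e-02  6.1150e+01] q [-59.9  19.1  30.6 101.8 -11.   61.9 -54.3] F [ 3.8  4.3 -3.6] w 0.0378
tool shift [-0.0014  0.0002 -0.0014]
```

View pics/i2s.png

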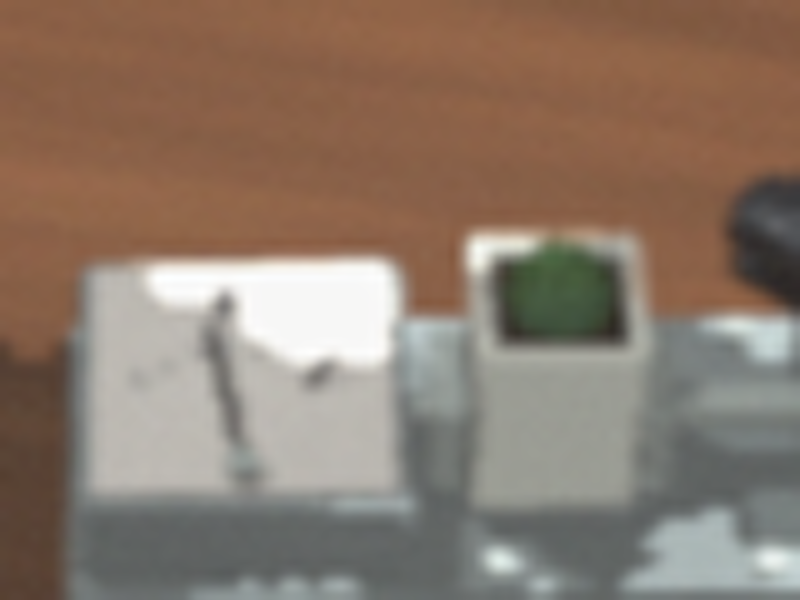

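View pics/i2t.png

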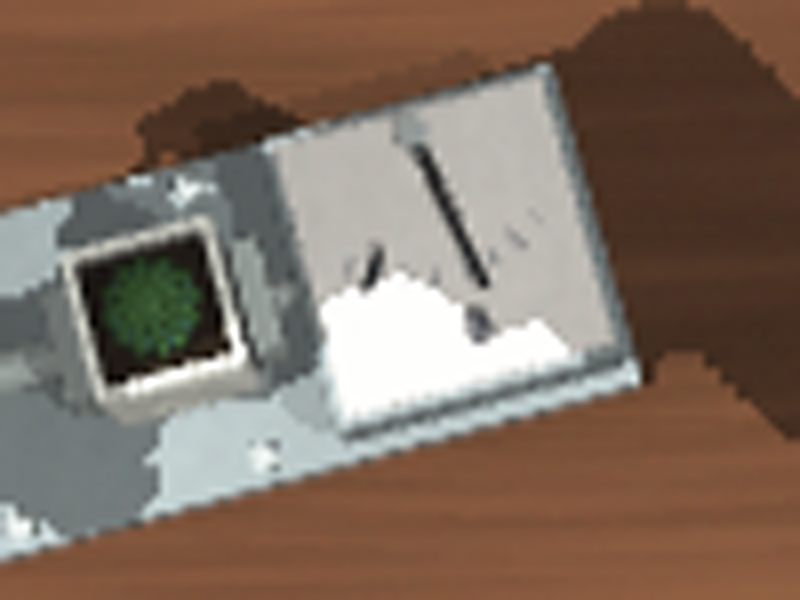

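```bash
python3 -c "
from dial import *
run((485,286),(478,322),(212,345),(223,303))"
```

```text
top tip (np.float64(0.539), np.float64(0.0737)) mark (np.float64(0.646), np.float64(0.0871))
scene tip (np.float64(0.555), np.float64(0.0685)) mark (np.float64(0.643), np.float64(0.0912))
```

The pointer is at 0.545, so about 0.10 remains, which is roughly 9.5° of knob.

```bash
python3 -m creep '[{"tx":0,"ty":0,"tz":0,"rx":0,"ry":0,"rz":5},{"tx":0,"ty":0,"tz":0,"rx":0,"ry":0,"rz":4.5},{"tx":0,"ty":0,"tz":0,"rx":0,"ry":0,"rz":0},{"tx":0,"ty":0,"tz":0,"rx":0,"ry":0,"rz":0}]'; python3 look.py i3
```

```text
time_s: 25.1
tool_pos: [0.505, 0.3111, 0.1086]
tool_rot: [180.0, -0.1, 51.6]
force: [3.5, 3.8, -3.8]
grip_width: 0.0376
now 25.2 [0.505  0.3111 0.1086] [-1.800e+02 -8.000e-02  5.164e+01] q [-61.2  19.4  32.2 101.9 -11.6  62.  -63.3] F [ 3.5  3.4 -3.2] w 0.0376
tool shift [-0.0013  0.0005 -0.0014]
```

View pics/i3t.png

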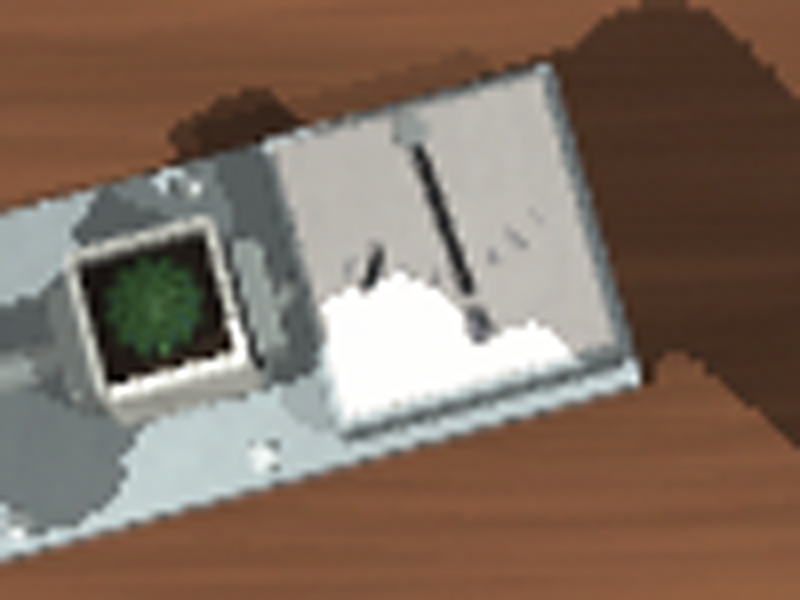

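View pics/i3s.png

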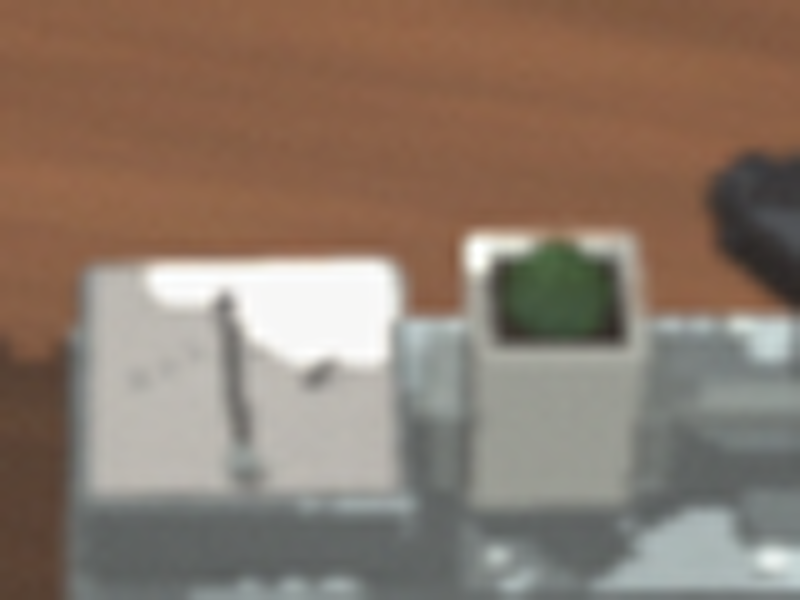

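In both views the needle points straight at the mark: top (410,128)→(468,292) extends to (479,322), with the mark at (478,322). Release and lift away.

```bash
python3 -m creep '[{"tx":0,"ty":0,"tz":0,"rx":0,"ry":0,"rz":0},{"tx":0,"ty":0,"tz":0,"rx":0,"ry":0,"rz":0},{"tx":0,"ty":0,"tz":0,"rx":0,"ry":0,"rz":0},{"tx":0,"ty":0,"tz":0,"rx":0,"ry":0,"rz":0},{"tx":0,"ty":0,"tz":-0.03,"rx":0,"ry":0,"rz":0},{"tx":0,"ty":0,"tz":-0.05,"rx":0,"ry":0,"rz":0},{"tx":0,"ty":0,"tz":-0.05,"rx":0,"ry":0,"rz":0},{"tx":0,"ty":0,"tz":-0.05,"rx":0,"ry":0,"rz":0},{"tx":0,"ty":0,"tz":-0.04,"rx":0,"ry":0,"rz":0},{"tx":0,"ty":0,"tz":0,"rx":0,"ry":0,"rz":0},{"tx":0,"ty":0,"tz":0,"rx":0,"ry":0,"rz":0},{"tx":0,"ty":0,"tz":0,"rx":0,"ry":0,"rz":0}]' 0.075; python3 look.py i4
python3 - <<'E'
from h import *
cv2.imwrite("pics/i4f.png",cv2.cvtColor(env.read_camera("scene")["pixels"],cv2.COLOR_RGB2BGR))
E
```

```text
time_s: 26.7
tool_pos: [0.5041, 0.3103, 0.3269]
tool_rot: [-180.0, 0.2, 51.6]
force: [0.0, 0.2, 0.0]
grip_width: 0.0752
now 26.8 [0.5042 0.3104 0.3272] [-1.7998e+02  1.2000e-01  5.1550e+01] q [-63.5  10.7  34.4  85.5  -6.   85.7 -67.6] F [ 0.2 -0.2 -1.2] w 0.0749
tool shift [2.000e-04 7.000e-04 2.172e-01]
```

View pics/i4t.png

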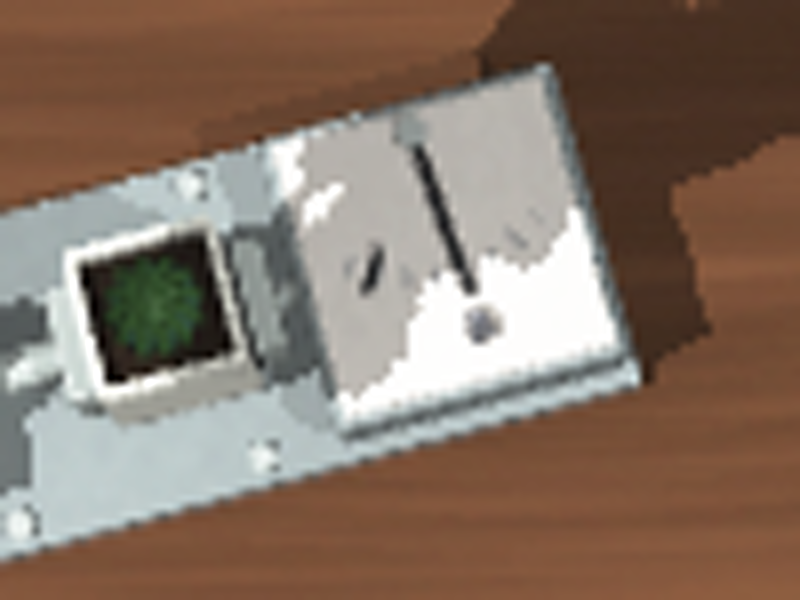

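View pics/i4s.png

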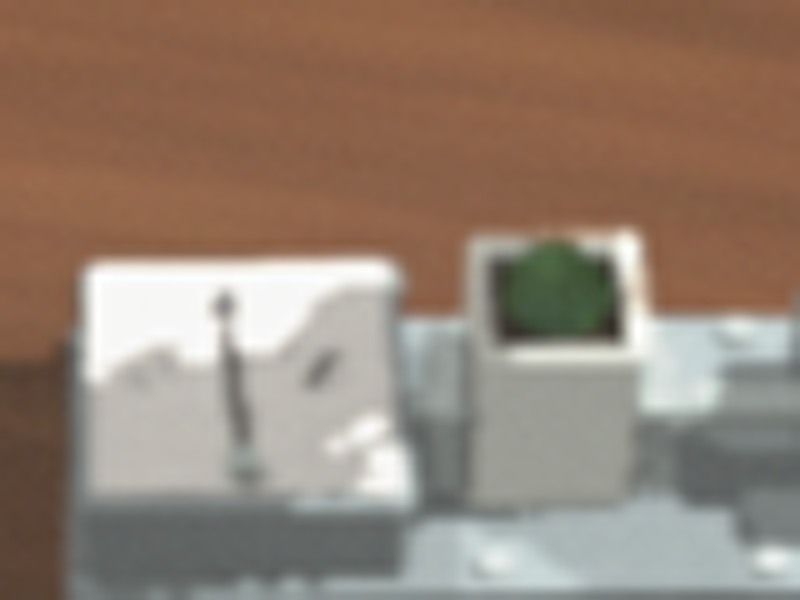

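View pics/i4f.png

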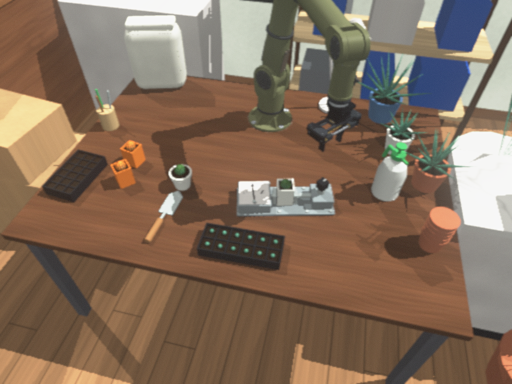

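After release the pointer still lines up with the mark, and the bystanders look unmoved. One last numeric check before I hand in.

```bash
python3 - <<'E'
from dial import *
run((470,292),(480,323),(228,345),(224,304))
T=env.read_camera("top")
W=np.array([ray(T,uncrop(a,190,165,8),.102) for a in((65,252),(207,222),(249,360),(108,393))])
c=W.mean(0)[:2]-CL[:2]; a=CL[2]
print("pot in clamp",np.cos(a)*c[0]+np.sin(a)*c[1],-np.sin(a)*c[0]+np.cos(a)*c[1])
d=W[1]-W[0]; e=W[2]-W[3]
print([np.degrees(np.arctan2(v[1],v[0])-a)+90 for v in(d,e)],[np.linalg.norm(W[i]-W[i-1]) for i in range(4)])
E
```

```text
top tip (np.float64(0.633), np.float64(0.0737)) mark (np.float64(0.638), np.float64(0.0878))
scene tip (np.float64(0.649), np.float64(0.0677)) mark (np.float64(0.647), np.float64(0.0906))
pot in clamp -0.001426250532335983 -0.006767829178254841
[np.float64(-3.444162358222627), np.float64(-2.2631044723319746)] [np.float64(0.062379453784509514), np.float64(0.06044707062982327), np.float64(0.06109252151947), np.float64(0.05985675259454945)]
```

```bash
python3 -c "
from cell import env
print(env.sign_off())"
```

```text
the job is handed in; nothing more can be done
None
```

The square cactus pot is clamped between the jaws and the pointer lines up with the set mark. I handed the job in at about 27 s of the 69 s allowed; no verdict was given.

**What I did:** I stood the white square pot on the bed, let go of it, and turned the knob clockwise in two grips of about 128° and 91.5°. The hand then let go and went up, about 0.2 m clear of the knob.

**Last checks, from the pictures after release:**

| Check | Measured | Required |
|---|---|---|
| Pointer, top / scene view | 0.633 / 0.649 rad | within 0.12 rad of the mark |
| Mark, top / scene view | 0.638 / 0.647 rad | not moved by more than 5 mm |
| Pot centre in clamp x | −1.4 mm | within 15 mm |
| Pot centre in clamp y | −6.8 mm | −22 to 2 mm |
| Pot squareness | 2–3° off | within 0.12 rad (6.9°) |

- **Pointer:** it read at most about 0.65 in any picture, well short of the heavy line at 1.25.
- **Squareness:** the figure comes from rough corner pixels. They gave the pot's sides as 60–62 mm instead of 64, so the true angle is probably smaller with the pot pressed between the jaws.
- **Jaw force:** I could not measure it. The spring figures at this pointer reading suggest about 9 N, against the 3 N needed.
- **Other things:** the round pot, sprayer, trowel and orange pots looked unmoved in the last full view, but I did not measure them again.

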